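# Store a bending roller on its slanted peg

### The job

Pick up the flanged aluminium bending roller and put it away on the slanted peg of the storage stand: thread it on along the peg, flange first, and push it firmly but gently down until the spring catch has snapped out above it, then let go. The stop on the peg is set for whatever was stored last, so feel for it, and never ram the roller or the stand (25 N is too much); leave the other things on the bench where they are.

Things in the scene. Friction and masses are not known exactly. Their poses are not given: they have to be found in the camera images.
- roller: The roller: bare aluminium, 44 mm tall, standing on its flange on the bench. Flange 62 mm in diameter and 16 mm thick at the bottom, above it a hub 35 to 36 mm in diameter and 28 mm tall (grip it there), a 22.5 mm bore right through. 0.14 to 0.20 kg. Origin: centre of the flange's underside; z: the bore's axis, up through the hub.
- peg: Round steel peg, 20 mm in diameter, 92 mm long, its last 10 mm tapering to a 9 mm tip, on a 50 mm disc on the stand. It slants up, 42 degrees from vertical, tip towards the robot. Origin: on its axis at its foot, 125 mm above the bench; z: along the peg to its tip; x: its side that looks up and away from the robot; y is level. Up to 39 mm of it stands out above the stored roller, between the fingers.
- peg_tip (a point): Centre of the peg's tip, 92 mm up the axis from its foot. Round the foot sits a sprung rubber stop disc, 34 mm in diameter; its face stands 9 to 26 mm up the peg, adjusted anew each time and not measured. It gives by at most 2.5 mm, 4 N per mm, then it is solid. The catch moves with it: its square face is 42.5 mm above the unpressed stop's face.
- catch (a joint): Spring catch in the peg, m: 0 = out (5.5 mm proud of the peg's x side), 0.0055 = flush. 8 mm wide, 15 mm long; ramp towards the tip, square face towards the foot. It yields when the roller is pushed over it towards the foot (a few N), drags under the bore, so that the roller does not slide down by itself, and snaps out above the hub's top once the roller has pressed the stop in by 1.5 mm; the stop then holds the roller up against it.
- stand: The fixed stand: a dark steel base plate 160 x 130 x 10 mm on the bench with a grey post 40 x 40 mm behind the peg, carrying the peg. Origin: bench level, 30 mm nearer the robot than a point under the peg's foot; x: horizontally away from the peg's tip side; yaw varies.
- collar: Bystander: a dark steel ring, 58 mm in diameter, 34 mm hole, 22 mm high. Origin: centre of its underside.
- cone: Bystander: a steel cone mandrel, 60 mm in diameter at the foot, 75 mm tall. Origin: centre of its underside.
- jar: Bystander: a glass jar with a dark lid, 66 mm in diameter, 85 mm tall. Origin: centre of its underside.

How it is judged:
By the outcome, as a careful person would: the job done as asked, in the order asked, and still so for the second after the job is handed in, with the robot touching nothing.
It also fails if it takes over 72 s, if anything falls off the work surface, if the arm or the gripper's body presses on something with over 40 N, if the wrist force passes 120 N, or if a joint passes its speed limit or range.

### The arm

A 6-joint arm with a two-finger parallel gripper is mounted at the origin on the work surface. World frame = base frame: x ahead of the robot, y to its left, z up, the work surface at z = 0. Lengths are in m, angles in degrees, forces in N, time in s.
With the tool pointing down it reaches from about 0.3 to 0.75 m from the base axis. Payload 8.5 kg.
Tool frame: the origin (TCP) lies on the centre line of the jaws, within the pads' length; the fingertips stand 22 mm ahead of it and the grasp point (between the pads) lies 3 mm ahead of it (env.tip_reach is the distance from the TCP to the fingertips, in m); y points along the fingers, z is the direction in which the jaws open and shut, and the axes are right-handed (so a half turn about y gives the same grasp; the last joint's range is limited). The gripper opens to 85 mm and grips with 20 to 120 N. Pads are 22 mm wide; open, the fingers measure 114 mm over their backs; the gripper's body (76 mm by 85 mm) begins 54 mm behind the grasp point. The pads swing forward as they close: fully open they stand 13 mm farther back than shut.
Start: joints at [-86.706, 21.807, 74.336, -0, 83.858, -12.336], TCP at [0.148, -0.53, 0.253] pointing down, gripper open.
Joint ranges: [-178.18, 178.18], [-50.72, 133.34], [12.68, 142.11], [-81.47, 261.47], [9.98, 163.14], [-165.26, 165.26]. Speed limits (degrees/s): [136.94, 136.94, 180, 180, 180, 180].

### API

Orientations are given as a 3x3 rotation matrix whose columns are the frame's x, y, z axes.
In Python, from rig import env, get_image gives the robot as it stands. The module is installed in compiled form; this text tells all that it offers.
- The arm moves only by the tool carry_out, never from a script. Its argument "targets" is a list that holds one entry, the list of rows, each a list of 7 numbers: the closure, from 0 (fully open) to 1 (shut), then the shift along the world's x, y, z in mm, then the turn, a rotation vector about the world's x, y, z in degrees. In form: [[[claw, dx, dy, dz, ax, ay, az], ...]]. A call has 1 to 20 rows; each row is the pose to reach, as a shift and turn from the pose commanded when the call began; what a row does not reach only later rows make up. A row lasts 1/12 s, in which the tool goes at most 41.7 mm and 7.16 degrees, less where a joint would pass 70% of its speed; a pose out of reach is approached as far as the arm can. A call with a gripper value outside its range is refused whole. The fingers move at their own pace and stop on an object; "squeeze" is the grip in N (left out, the last holds). Time passes only in rows, so rows that repeat a pose let the fingers close. It gives the time, the measured TCP pose, the force and the opening at its end, in the units of the state.
- env.observe(): the state, without advancing time (a new reading comes with each control period).
- get_image(name): name is "side" or "top"; returns a dict with "img" (480x640x3 uint8, red, green, blue), "fx", "fy", "cx", "cy" (pixels), "rvec" (rotation vector, rad) and "tvec" (3), from world to camera coordinates, as OpenCV has them. Camera axes: x right, y down, z forward; pixel columns grow to the right and rows downward; lengths in m; the calibration is good to about 2 mm. A picture is of the moment at which its call begins. There is no depth.
- env.close_job(): hands the job in, once; it reports no verdict.
The state is a dict: "time_s": time; "q": joint angles; "qvel": joint speeds; "joint_efforts": joint torques, N m; "position": TCP position; "tool_rot": TCP orientation; "ft_force": force on the tool from outside, world axes, zero at the start; "wrist_torque": the same for the moment, N m; "grip_width": finger opening in m.
Only numpy, scipy, OpenCV 4.12 (cv2) and the standard library are available. Lean on these libraries where they do the work, as an engineer would, in place of code of your own. Each camera call takes 0.05 s, during which the arm holds its last target.

## Working session

There is one attempt and no reset: what is moved stays moved. The work goes in short steps, Python scripts to look and compute and a tool call to move; the robot and the scene stay as the last step left them, time stands still between calls to the robot, and variables do not carry over. Pictures are saved under pics/ and viewed, and the job is handed in when it is done.

Besides the shell and the picture viewer there is one more tool, called in YAML: its name, and indented under it one key for each argument. carry_out: Moves the arm, as the interface text tells. Its arguments: {"type":"object","properties":{"targets":{"type":"array"},"squeeze":{"type":"number"}},"required":["targets"]}

```bash
mkdir -p pics; ls; python3 - <<'E'
from rig import env,get_image
import cv2,pickle
o=env.observe();print(o)
for n in("side","top"):
    d=get_image(n);cv2.imwrite(f"pics/{n}0.png",d["img"][:,:,::-1]);pickle.dump(d,open(f"{n}0.pkl","wb"))
    print(n,[d[k] for k in("fx","fy","cx","cy","rvec","tvec")])
E
```

```text
pics
{'time_s': 0.0, 'q': array([-8.67067968e+01,  2.18415640e+01,  7.43856895e+01, -2.15276750e-04,
        8.38586245e+01, -1.23379229e+01]), 'qvel': array([-0.117892  ,  0.04365646, -0.00302338, -0.01783887, -0.07894247,
        0.03651139]), 'joint_efforts': array([ 1.55615751e-03, -4.48456621e+01, -2.31274062e+01, -3.94695076e-05,
        4.79227980e-03, -6.76515057e-06]), 'position': array([ 0.14815497, -0.52939122,  0.25270087]), 'tool_rot': array([[-9.63016238e-01, -8.98321268e-05,  2.69443345e-01],
       [-2.69443174e-01,  1.49616441e-03, -9.63015128e-01],
       [-3.16621848e-04, -9.99998877e-01, -1.46503528e-03]]), 'ft_force': array([-0.40774701, -0.13476819,  1.1942675 ]), 'wrist_torque': array([ 0.00370354, -0.06838176,  0.02497439]), 'grip_width': 0.0853431014221031}
side [433.17965198768445, 433.17965198768445, 320.97363698561134, 234.60388441273824, array([ 0.18209905, -2.77132855,  1.38318246]), array([0.55045334, 0.18064632, 0.90141045])]
top [472.9146357316332, 472.9146357316332, 315.40323018924386, 238.6588538078993, array([ 2.10415722, -2.11019582,  0.24058664]), array([-0.00569753,  0.60877444,  0.99708736])]
```

View pics/side0.png

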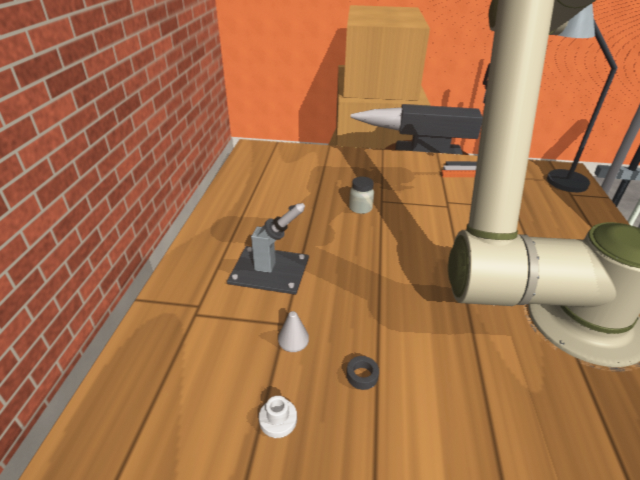

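View pics/top0.png

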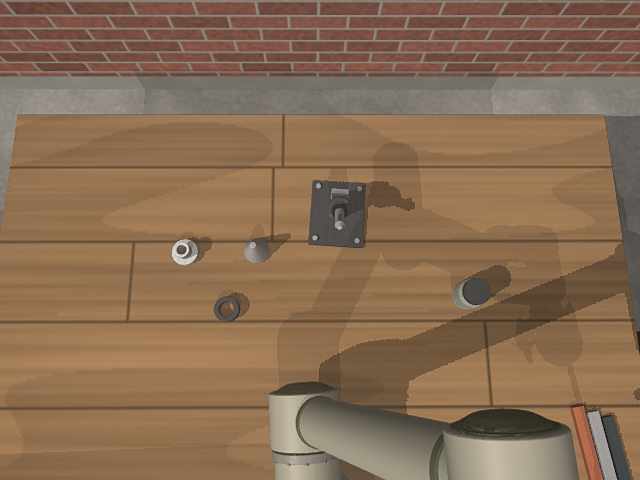

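The views show the stand near (340,215) in top, the roller at (185,252), the cone at (257,250), the collar at (227,308) and the jar at (472,293). Next I'll look at enlarged crops.

```bash
cat > h.py <<'E'
import numpy as np,cv2,pickle
from scipy.spatial.transform import Rotation as R
from scipy.optimize import least_squares
C={n:pickle.load(open(f"{n}0.pkl","rb")) for n in("side","top")}
def K(d): return np.array([[d["fx"],0,d["cx"]],[0,d["fy"],d["cy"]],[0,0,1.]])
def proj(n,P):
    d=C[n];return cv2.projectPoints(np.atleast_2d(np.array(P,float)),d["rvec"],d["tvec"],K(d),None)[0][:,0]
def ray(n,uv):
    d=C[n];M=cv2.Rodrigues(d["rvec"])[0];c=-M.T@d["tvec"]
    v=M.T@np.array([(uv[0]-d["cx"])/d["fx"],(uv[1]-d["cy"])/d["fy"],1]);return c,v
def atz(n,uv,z):
    c,v=ray(n,uv);return c+v*(z-c[2])/v[2]
def tri(us,ut):
    c1,v1=ray("side",us);c2,v2=ray("top",ut)
    A=np.stack([v1,-v2],1);s=np.linalg.lstsq(A,c2-c1,rcond=None)[0]
    a=c1+s[0]*v1;b=c2+s[1]*v2;return (a+b)/2,np.linalg.norm(a-b)
def crop(img,u0,v0,w,h,s,fn):
    c=img[v0:v0+h,u0:u0+w];c=cv2.resize(c,None,fx=s,fy=s,interpolation=cv2.INTER_CUBIC)
    for k in range(0,w,10): cv2.putText(c,str(u0+k),(k*s,8),0,.3,(0,255,0),1);cv2.line(c,(k*s,10),(k*s,14),(0,255,0),1)
    for k in range(10,h,10): cv2.putText(c,str(v0+k),(0,k*s+3),0,.3,(0,255,0),1);cv2.line(c,(20,k*s),(24,k*s),(0,255,0),1)
    cv2.imwrite(fn,c[:,:,::-1])
E
python3 - <<'E'
from h import *
i=C["side"]["img"];crop(i,220,190,95,110,5,"pics/s_stand.png");crop(i,250,385,60,60,8,"pics/s_rol.png")
i=C["top"]["img"];crop(i,300,170,80,85,7,"pics/t_stand.png");crop(i,160,230,60,45,8,"pics/t_rol.png")
E
```

```text
(no output)
```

View pics/s_stand.png

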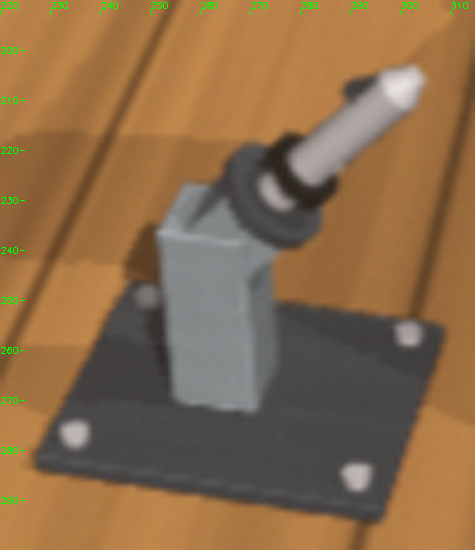

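View pics/t_stand.png

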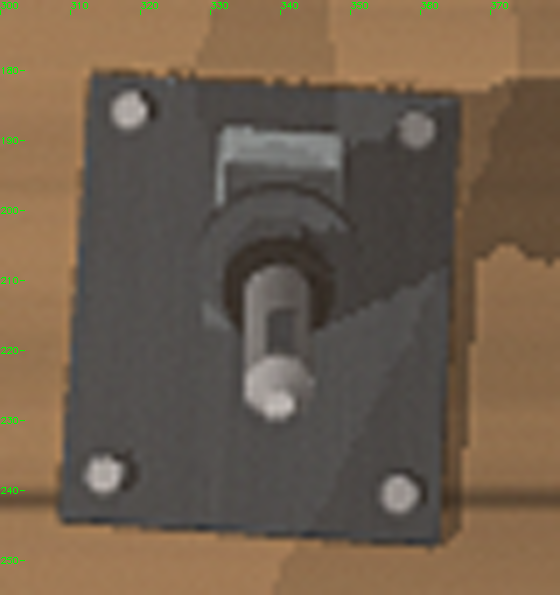

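View pics/s_rol.png

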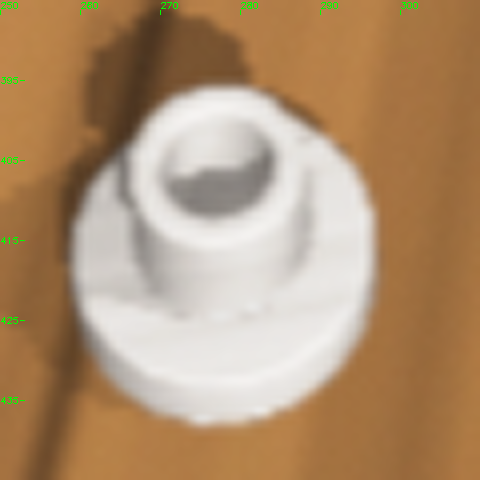

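View pics/t_rol.png

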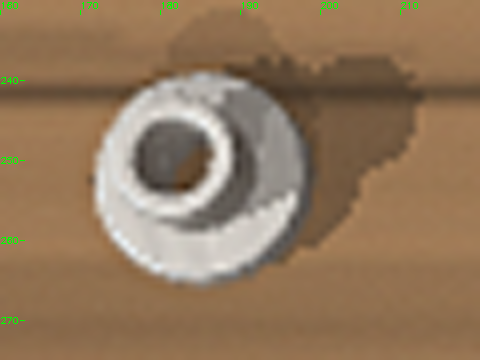

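```bash
cat > m.py <<'E'
from h import *
o5=lambda x,y,u0,v0,s:((x+.5)/s-.5+u0,(y+.5)/s-.5+v0)
top=[o5(x,y,300,170,7) for x,y in[(92,72),(460,97),(60,522),(440,545)]]
side=[o5(x,y,220,190,5) for x,y in[(35,458),(380,512),(445,325),(140,283)]]
tipT=o5(279,404,300,170,7);tipS=o5(407,83,220,190,5)
E
python3 - <<'E'
from m import *
from rig import env
print(env.tip_reach)
for p in top: print("T",atz("top",p,.01).round(4))
for p in side: print("S",atz("side",p,.01).round(4))
print("tip",tri(tipS,tipT), "expect z",.125+.092*np.cos(np.radians(42)))
# roller: centre of hub-top rim & flange silhouette
hubS=o5(216,166,250,385,8);hubT=o5(177,162,160,230,8)
print("hub",tri(hubS,hubT)); print(atz("side",hubS,.044),atz("top",hubT,.044))
flS=o5(224,248,250,385,8);flT=o5(202,176,160,230,8)
print(atz("side",flS,.011),atz("top",flT,.010))
for n,p in(("cone",(257,250)),("collar",(227,309)),("jar",(472,292))):print(n,atz("top",p,.02))
E
```

```text
0.022
T [ 0.7691 -0.0018  0.01  ]
T [ 0.7597 -0.1301  0.01  ]
T [0.6084 0.0094 0.01  ]
T [ 0.6002 -0.1191  0.01  ]
S [ 0.767  -0.0031  0.01  ]
S [0.6093 0.009  0.01  ]
S [ 0.5998 -0.1209  0.01  ]
S [ 0.7529 -0.1314  0.01  ]
tip (array([ 0.60496208, -0.054639  ,  0.19137563]), np.float64(0.0017276069304461182)) expect z 0.19336932394392026
hub (array([0.58933455, 0.29833883, 0.04375285]), np.float64(0.0013369750133078776))
[0.58997026 0.29838694 0.044     ] [0.58860354 0.29825879 0.044     ]
[0.59016511 0.2965421  0.011     ] [0.59121023 0.30022022 0.01      ]
cone [0.5925656  0.12902198 0.02      ]
collar [0.45581933 0.19402561 0.02      ]
jar [ 0.49288126 -0.36762268  0.02      ]
```

```bash
cat >> h.py <<'E'
def pegframe(tip,yaw,tilt=42):
    y=np.radians(yaw);t=np.radians(tilt);h=np.array([np.cos(y),np.sin(y),0])
    z=-h*np.sin(t)+np.array([0,0,np.cos(t)]);x=h*np.cos(t)+np.array([0,0,np.sin(t)])
    return np.stack([x,np.cross(z,x),z],1),np.array(tip)-.092*z
def circ(Rm,o,z,r,n=48):
    a=np.linspace(0,2*np.pi,n,endpoint=False);return o+(Rm@np.stack([r*np.cos(a),r*np.sin(a),0*a+z])).T
def overlay(n,img,items,u0,v0,w,h,s,fn):
    c=cv2.resize(img[v0:v0+h,u0:u0+w],None,fx=s,fy=s,interpolation=cv2.INTER_CUBIC)[:,:,::-1].copy()
    for P,col in items:
        p=((proj(n,P)-[u0,v0]+.5)*s-.5)
        cv2.polylines(c,[np.round(p*8).astype(np.int32)],True,col,1,cv2.LINE_AA,3)
    cv2.imwrite(fn,c)
E
cat > ov.py <<'E'
from m import *
import sys
def go(tip,yaw,tag,stop=.02):
    Rm,f=pegframe(tip,yaw);print("foot",f)
    it=[(circ(Rm,f,0,.025),(0,0,255)),(circ(Rm,f,.082,.010),(0,255,0)),(circ(Rm,f,.092,.0045),(255,0,255)),(circ(Rm,f,stop,.017),(255,255,0)),(f+Rm@np.array([0,0,.092])+np.outer([0,-.092],Rm[:,2]),(0,255,255))]
    overlay("side",C["side"]["img"],it,230,195,85,75,8,f"pics/os{tag}.png")
    overlay("top",C["top"]["img"],it,310,180,60,60,9,f"pics/ot{tag}.png")
if __name__=="__main__": go([.605,-.0546,.1925],-4,"1")
E
python3 ov.py
```

```text
foot [ 0.66641006 -0.05889421  0.12413068]
```

View pics/os1.png

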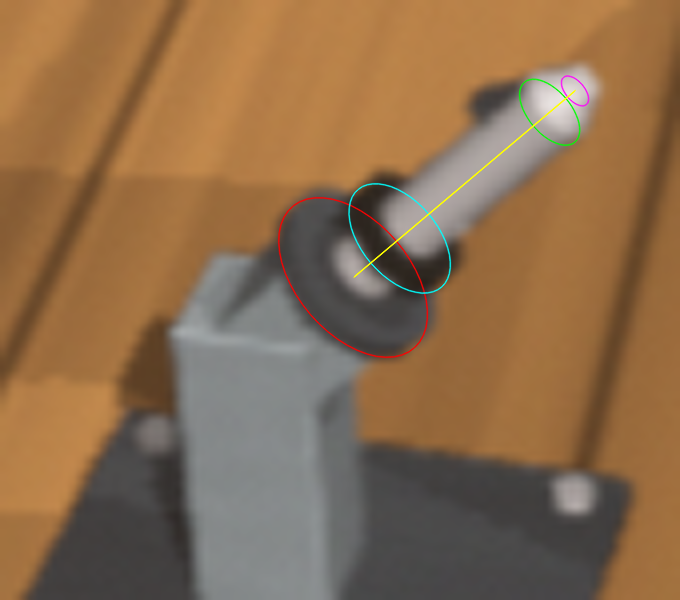

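View pics/ot1.png

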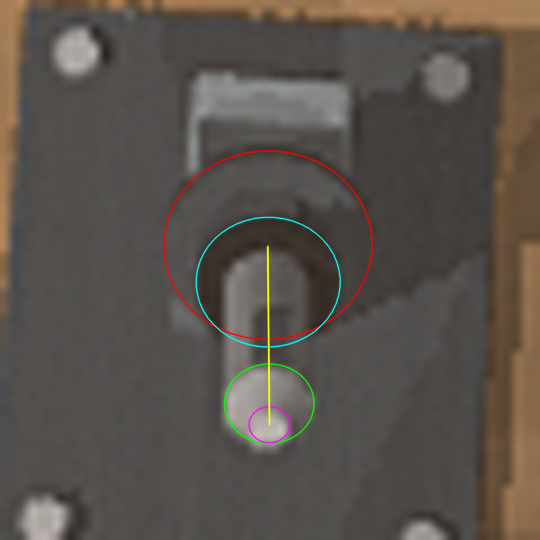

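```bash
python3 -c "
from ov import go
go([.602,-.0544,.1940],-4,'2',.021)"
```

```text
foot [ 0.66341006 -0.05869421  0.12563068]
```

View pics/os2.png

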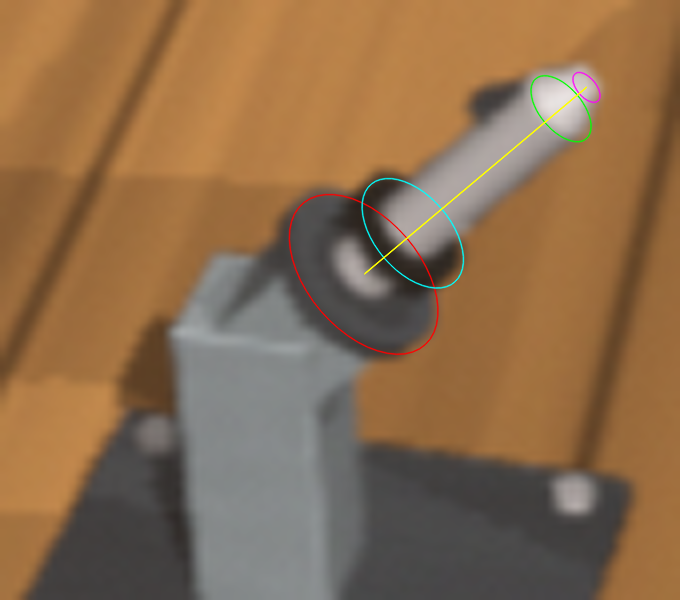

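View pics/ot2.png

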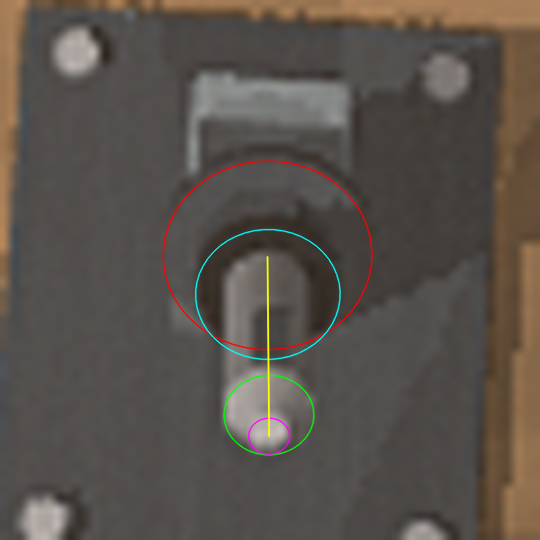

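```bash
python3 - <<'E'
from h import *
i=C["side"]["img"][200:250,255:312];j=C["top"]["img"][195:237,322:358]
def f(a,s,fn):
    a=cv2.resize(a,None,fx=s,fy=s,interpolation=cv2.INTER_NEAREST).astype(float);a=np.clip((a/255)**.6*255,0,255).astype(np.uint8)
    cv2.imwrite(fn,a[:,:,::-1])
f(i,12,"pics/zs.png");f(j,14,"pics/zt.png")
E
```

```text
(no output)
```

View pics/zs.png

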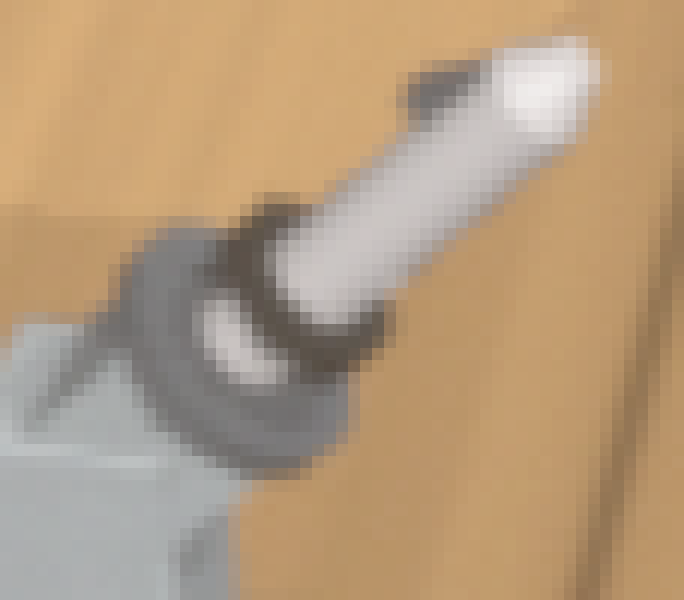

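View pics/zt.png

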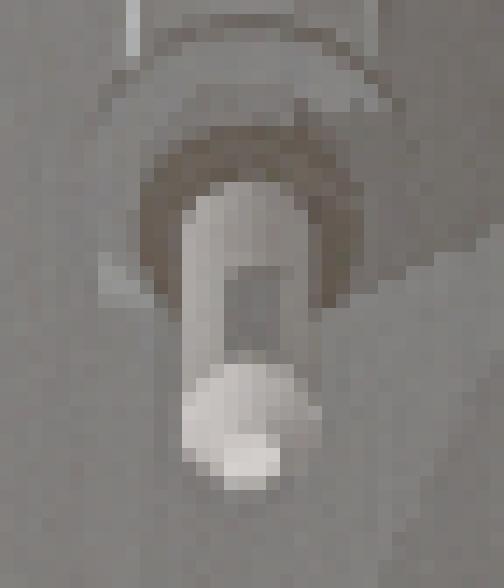

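```bash
python3 -c "
from ov import *
t,e=tri((302.7,204.6),(339.5,227.4));print(t,e)
go(t,-4,'3',.021)
print(proj('side',t),proj('top',t))
# calibration check: TCP visible? 
"
```

```text
[ 0.60245911 -0.05449142  0.19595852] 0.0004499155838181178
foot [ 0.66386917 -0.05878563  0.12758919]
[[302.5935158  204.56852027]] [[339.49983632 227.51339525]]
```

View pics/os3.png

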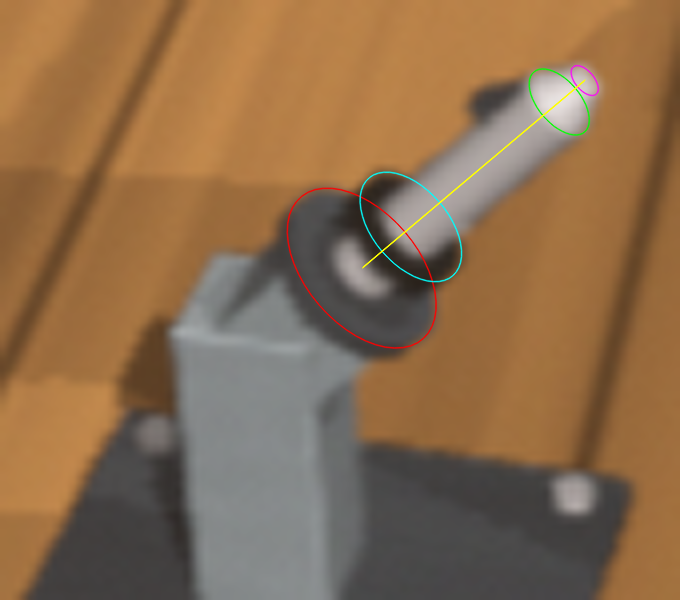

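View pics/ot3.png

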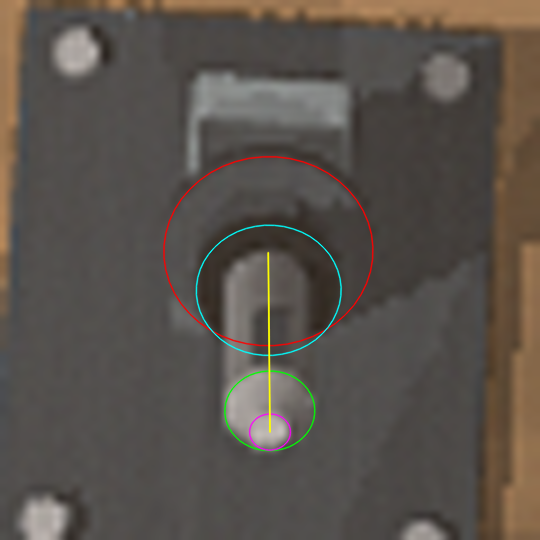

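carry_out:
  targets:
    - [[0,20,35,5,0,0,-2],[0,60,95,12,0,0,-6],[0,302,480,50,0,0,-19.6],[0,302,480,50,0,0,-19.6],[0,302,480,50,0,0,-19.6],[0,302,480,50,0,0,-19.6],[0,302,480,50,0,0,-19.6],[0,302,480,50,0,0,-19.6],[0,302,480,50,0,0,-19.6],[0,302,480,50,0,0,-19.6],[0,302,480,50,0,0,-19.6],[0,302,480,50,0,0,-19.6],[0,302,480,50,0,0,-19.6],[0,302,480,50,0,0,-19.6],[0,302,480,50,0,0,-19.6],[0,302,480,50,0,0,-19.6],[0,302,480,50,0,0,-19.6],[0,302,480,50,0,0,-19.6]]
  squeeze: 40

```text
time_s: 1.6
position: [0.4497, -0.0504, 0.3031]
tool_rot: [[-0.998, -0.001, -0.071], [0.071, 0.0, -0.998], [0.001, -1.0, 0.0]]
ft_force: [-0.2, 0.5, 0.1]
grip_width: 0.0855
```

carry_out:
  targets:
    - [[0,20,50,-10,0,0,0],[0,139.5,348.5,-163,0,0,0],[0,139.5,348.5,-163,0,0,0],[0,139.5,348.5,-163,0,0,0],[0,139.5,348.5,-163,0,0,0],[0,139.5,348.5,-163,0,0,0],[0,139.5,348.5,-163,0,0,0],[0,139.5,348.5,-163,0,0,0],[0,139.5,348.5,-163,0,0,0],[0,139.5,348.5,-163,0,0,0],[0,139.5,348.5,-163,0,0,0],[0,139.5,348.5,-163,0,0,0],[0,139.5,348.5,-163,0,0,0],[0,139.5,348.5,-163,0,0,0],[0,139.5,348.5,-163,0,0,0],[0,139.5,348.5,-163,0,0,0]]

```text
time_s: 2.93
position: [0.5899, 0.2978, 0.1413]
tool_rot: [[-0.998, 0.001, -0.071], [0.071, 0.0, -0.998], [-0.001, -1.0, -0.0]]
ft_force: [-1.4, 0.5, 0.4]
grip_width: 0.0857
```

```bash
cat > shot.py <<'E'
import sys,cv2,pickle
from rig import env,get_image
t=sys.argv[1]
for n in("side","top"):
    d=get_image(n);pickle.dump(d,open(f"{n}_{t}.pkl","wb"));cv2.imwrite(f"pics/{n}_{t}.png",d["img"][:,:,::-1])
o=env.observe();print(o["time_s"],o["position"].round(4),o["q"].round(1),o["ft_force"].round(2),o["grip_width"])
E
python3 shot.py a; python3 - <<'E'
from h import *
for n,u,v in(("side",220,330),("top",130,190)):
    i=pickle.load(open(f"{n}_a.pkl","rb"))["img"];crop(i,u,v,120,110,5,f"pics/{n}_ac.png")
E
```

```text
3.0333 [0.5898 0.2982 0.1409] [ 16.6  38.   64.7  -0.   77.3 110.6] [-0.52 -0.14 -0.23] 0.08537319885023557
```

View pics/side_ac.png

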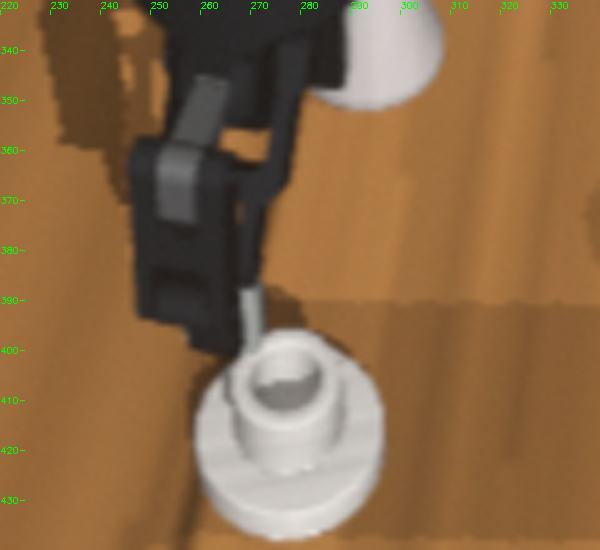

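View pics/top_ac.png

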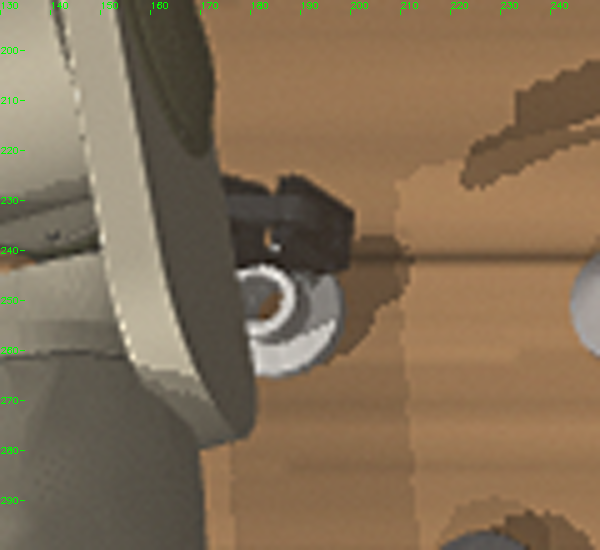

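carry_out:
  targets:
    - [[0,0,0,-25,0,0,0],[0,0,0,-50,0,0,0],[0,0,0,-75,0,0,0],[0,0,0,-90,0,0,0],[0,0,0,-97,0,0,0],[0,0,0,-99,0,0,0],[0,0,0,-99,0,0,0],[0,0,0,-99,0,0,0]]
  squeeze: 60

```text
time_s: 3.7
position: [0.5903, 0.299, 0.0426]
tool_rot: [[-0.998, 0.002, -0.069], [0.069, 0.001, -0.998], [-0.002, -1.0, -0.001]]
ft_force: [0.3, 0.6, 0.5]
grip_width: 0.0852
```

```bash
python3 shot.py b; python3 - <<'E'
from h import *
for n,u,v in(("side",220,330),("top",130,190)):
    i=pickle.load(open(f"{n}_b.pkl","rb"))["img"];crop(i,u,v,120,110,5,f"pics/{n}_bc.png")
E
```

```text
3.8 [0.5902 0.299  0.0427] [ 16.6  44.   70.3  -0.   65.6 110.6] [0.59 1.43 0.72] 0.08539599998372495
```

View pics/side_bc.png

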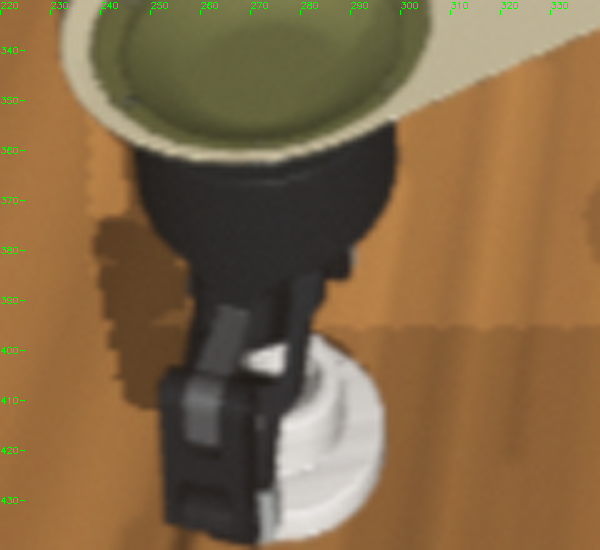

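View pics/top_bc.png

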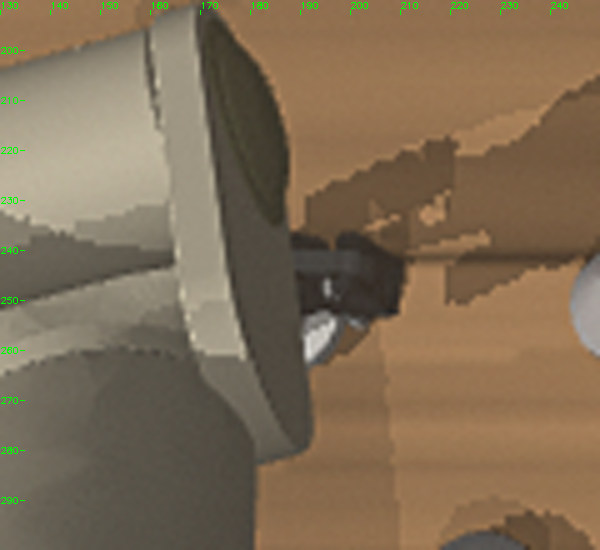

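carry_out:
  targets:
    - [[0.3,0,0,0,0,0,0],[0.4,0,0,0,0,0,0],[0.5,0,0,0,0,0,0],[0.6,0,0,0,0,0,0],[0.7,0,0,0,0,0,0],[1,0,0,0,0,0,0],[1,0,0,0,0,0,0],[1,0,0,0,0,0,0],[1,0,0,0,0,0,0],[1,0,0,0,0,0,0],[1,0,0,0,0,0,0],[1,0,0,0,0,0,0]]
  squeeze: 60

```text
time_s: 4.8
position: [0.5899, 0.2989, 0.0419]
tool_rot: [[-0.998, 0.001, -0.069], [0.069, 0.0, -0.998], [-0.001, -1.0, -0.0]]
ft_force: [-0.9, -0.3, 5.1]
grip_width: 0.0351
```

```bash
python3 -c "
from rig import env
o=env.observe();print(o['position'],o['ft_force'],o['wrist_torque'],o['grip_width'],o['time_s'])"
```

```text
[0.58989332 0.29891409 0.04192008] [-0.87831921 -0.28011776  5.14846724] [-0.05629543  0.18689471 -0.00543797] 0.035072161875587135 4.8
```

carry_out:
  targets:
    - [[1,0,0,5,0,0,0],[1,0,0,15,0,0,0],[1,0,0,40,0,0,0],[1,0,0,70,0,0,0],[1,0,0,100,0,0,0],[1,0,0,130,0,0,0],[1,0,0,160,0,0,0],[1,0,0,190,0,0,0],[1,0,0,210,0,0,0],[1,0,0,218,0,0,0],[1,0,0,220,0,0,0],[1,0,0,220,0,0,0],[1,0,0,220,0,0,0]]
  squeeze: 60

```text
time_s: 5.88
position: [0.5893, 0.2987, 0.2595]
tool_rot: [[-0.998, -0.003, -0.069], [0.069, -0.001, -0.998], [0.003, -1.0, 0.001]]
ft_force: [0.2, 0.1, -1.8]
grip_width: 0.0341
```

```bash
python3 shot.py c
```

```text
5.9833 [0.5894 0.2987 0.2596] [ 16.6  33.3  53.6   0.   93.3 110.6] [-0.01  1.17 -1.5 ] 0.03464137759225796
```

View pics/side_c.png

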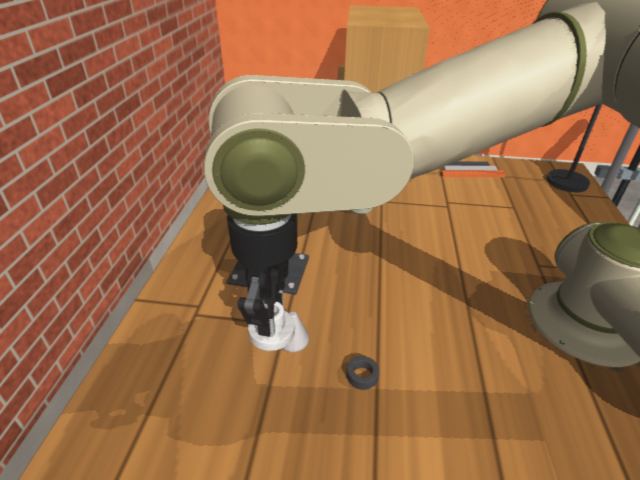

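carry_out:
  targets:
    - [[1,-2,-12,1,-0.2,-3,0],[1,-6,-37,3,-0.6,-8,0],[1,-10,-65,6,-1,-14,0],[1,-14,-95,9,-1.4,-20,0],[1,-19,-125,12,-1.9,-26,0],[1,-24,-155,15,-2.3,-32,0],[1,-29,-185,17,-2.7,-38,0],[1,-34,-215,18,-2.98,-41.9,0],[1,-38,-245,18,-2.98,-41.9,0],[1,-43,-275,17,-2.98,-41.9,0],[1,-47,-305,14,-2.98,-41.9,0],[1,-51,-330,11,-2.98,-41.9,0],[1,-53,-344,9,-2.98,-41.9,0],[1,-53.5,-348.5,9,-2.98,-41.9,0],[1,-53.5,-348.5,9,-2.98,-41.9,0],[1,-53.5,-348.5,9,-2.98,-41.9,0],[1,-53.5,-348.5,9,-2.98,-41.9,0]]

```text
time_s: 7.4
position: [0.5362, -0.0487, 0.2702]
tool_rot: [[-0.742, 0.667, -0.068], [0.05, -0.046, -0.998], [-0.669, -0.743, 0.001]]
ft_force: [0.9, 0.7, -1.4]
grip_width: 0.0347
```

```bash
python3 shot.py d
```

```text
7.5 [ 0.5362 -0.0486  0.2703] [-23.6   7.3 102.8  25.1  32.1  53.4] [-0.31 -0.56 -1.15] 0.03505622239585319
```

View pics/side_d.png

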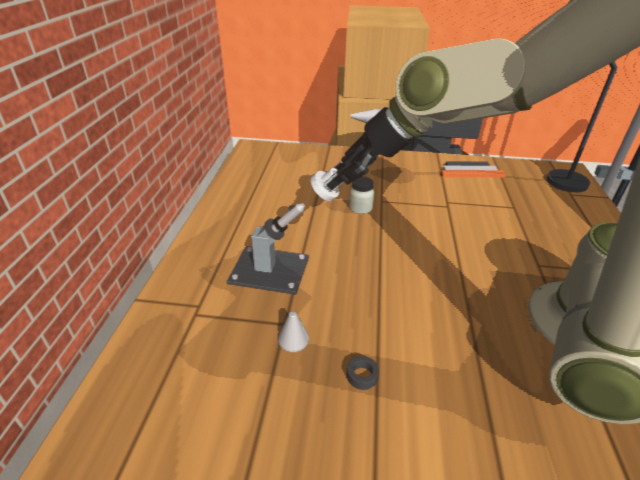

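View pics/top_d.png

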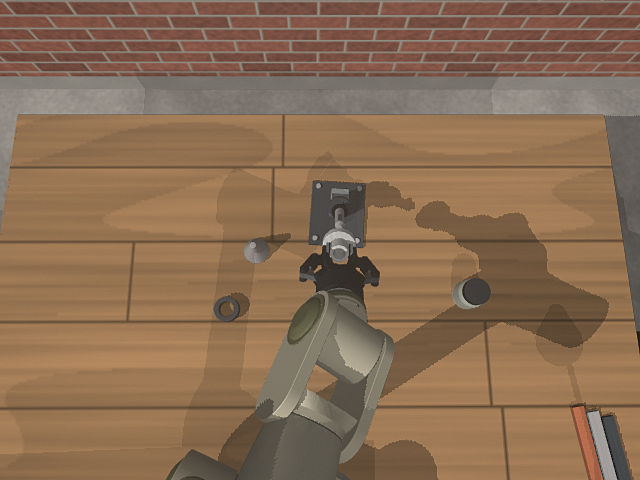

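```bash
cat > ovd.py <<'E'
from h import *
import sys
from rig import env
def rol(o,d=.0419,dx=0.):
    Rt=o["tool_rot"];p=o["position"]
    z=-Rt[:,1];x=Rt[:,0];Rm=np.stack([x,np.cross(z,x),z],1)
    org=p-z*d+x*dx
    return Rm,org
def go(tag,tip,yaw,d=.0419,dx=0.,s=8):
    o=env.observe();Rm,org=rol(o,d,dx)
    Rp,f=pegframe(tip,yaw)
    print("roller in peg frame mm",(Rp.T@(org-f)*1000).round(2))
    it=[(circ(Rm,org,0,.031),(0,0,255)),(circ(Rm,org,.016,.031),(0,0,255)),(circ(Rm,org,.044,.01775),(255,0,0)),(circ(Rm,org,.0,.01125),(255,255,0)),
     (circ(Rp,f,.082,.010),(0,255,0)),(circ(Rp,f,.092,.0045),(255,0,255)),(f+np.outer([0,.16],Rp[:,2]),(0,255,255))]
    for n in("side","top"):
        i=pickle.load(open(f"{n}_{tag}.pkl","rb"))["img"]
        c=proj(n,(org+f+.08*Rp[:,2])/2)[0].astype(int)
        overlay(n,i,it,c[0]-45,c[1]-37,90,74,s,f"pics/ov_{n}_{tag}.png")
if __name__=="__main__": go("d",[.6025,-.0545,.196],-4)
E
python3 ovd.py
```

```text
roller in peg frame mm [  0.28   1.27 149.85]
```

View pics/ov_side_d.png

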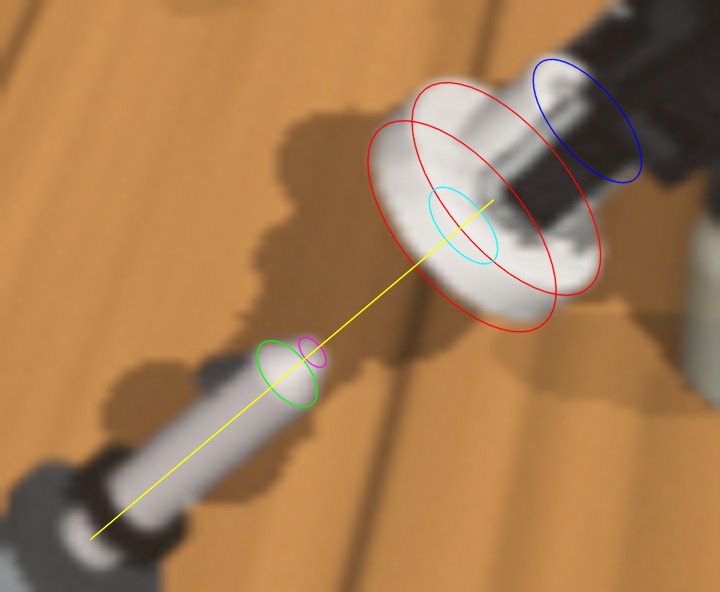

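View pics/ov_top_d.png

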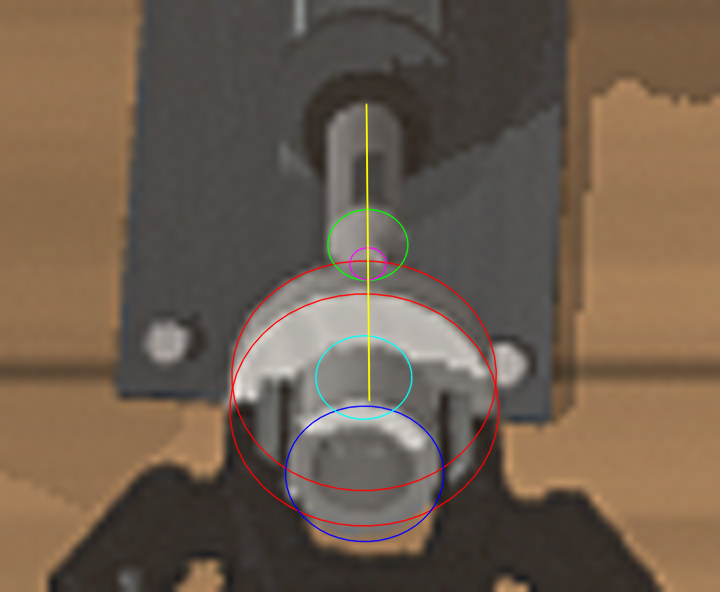

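carry_out:
  targets:
    - [[1,3.3,-0.5,-3.7,0,0,0],[1,10,-1.2,-11.1,0,0,0],[1,18,-2.2,-20,0,0,0],[1,26,-3,-29,0,0,0],[1,31,-3.4,-34.5,0,0,0],[1,33.4,-3.6,-37.2,0,0,0],[1,33.4,-3.6,-37.2,0,0,0],[1,33.4,-3.6,-37.2,0,0,0],[1,33.4,-3.6,-37.2,0,0,0]]

```text
time_s: 8.25
position: [0.5695, -0.0532, 0.2335]
tool_rot: [[-0.741, 0.668, -0.07], [0.051, -0.048, -0.998], [-0.67, -0.743, 0.001]]
ft_force: [0.1, 0.5, -1.3]
grip_width: 0.0351
```

```bash
python3 shot.py e; python3 -c "
import ovd
ovd.go('e',[.6025,-.0545,.196],-4)"
```

```text
8.35 [ 0.5695 -0.0532  0.2336] [-22.3  13.5 102.   27.8  26.6  50.9] [-1.18 -0.08 -1.84] 0.034651362782542175
roller in peg frame mm [  0.66  -1.09 100.16]
```

View pics/ov_side_e.png

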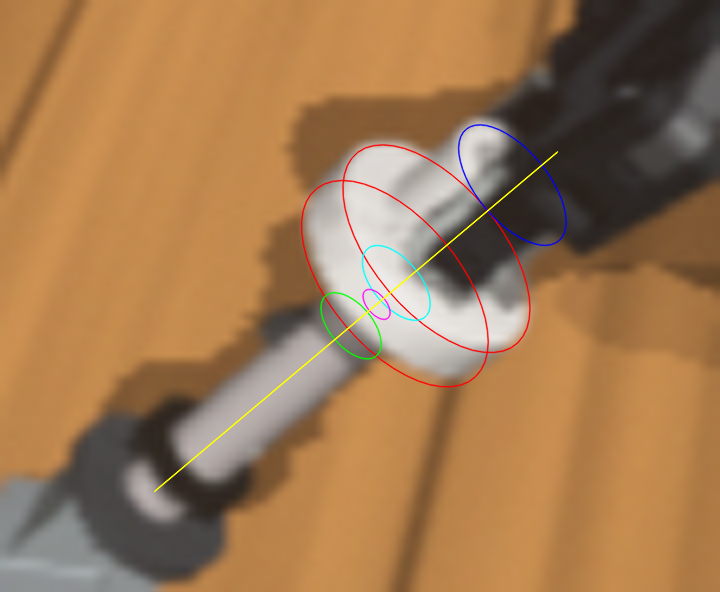

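View pics/ov_top_e.png

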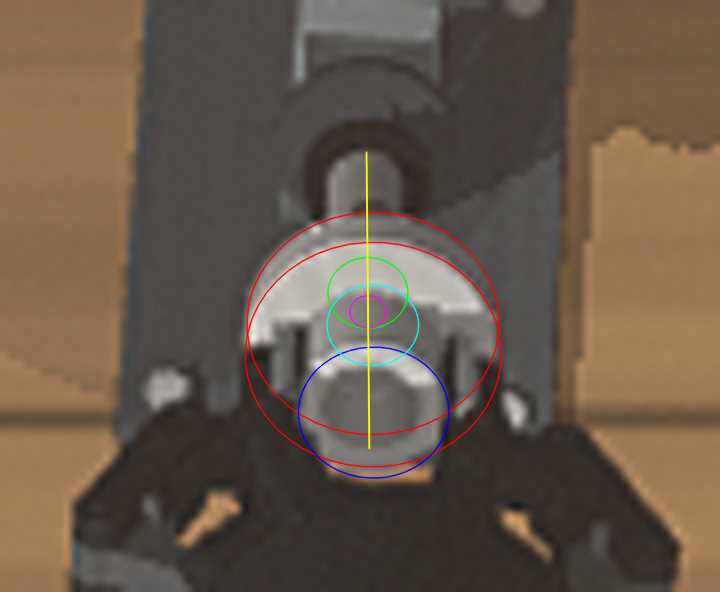

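carry_out:
  targets:
    - [[1,-0.6,0.6,-0.6,0,0,0],[1,-1.2,1.1,-1.1,0,0,0],[1,0.1,1,-2.6,0,0,0],[1,1.5,0.9,-4.1,0,0,0],[1,2.8,0.8,-5.6,0,0,0],[1,4.1,0.7,-7.1,0,0,0],[1,5.5,0.6,-8.6,0,0,0],[1,6.8,0.5,-10,0,0,0],[1,8.2,0.4,-11.5,0,0,0],[1,9.5,0.35,-13,0,0,0],[1,9.5,0.35,-13,0,0,0],[1,9.5,0.35,-13,0,0,0]]

```text
time_s: 9.35
position: [0.5791, -0.0529, 0.22]
tool_rot: [[-0.741, 0.667, -0.07], [0.051, -0.047, -0.998], [-0.669, -0.743, 0.001]]
ft_force: [-0.6, 0.6, -1.3]
grip_width: 0.035
```

```bash
cat > st.py <<'E'
from ovd import *
tip=[.6025,-.0545,.196]
def st(dx=-.001):
    o=env.observe();Rm,org=rol(o,.0419,dx);Rp,f=pegframe(tip,-4)
    print("t",round(o["time_s"],2),"pegframe",(Rp.T@(org-f)*1000).round(2),"F peg",(Rp.T@o["ft_force"]).round(2),"T",(Rp.T@o["wrist_torque"]).round(3),"tilt",(Rp.T@Rm[:,2]).round(4),"w",round(o["grip_width"],4),"q",o["q"].round(0))
st()
E
python3 st.py; python3 shot.py f; python3 -c "
import ovd
ovd.go('f',[.6025,-.0545,.196],-4,dx=-.001)"
```

```text
t 9.35 pegframe [-3.900e-01 -4.000e-02  8.362e+01] F peg [-1.34  0.56 -0.55] T [0.023 0.461 0.005] tilt [1.e-04 7.e-04 1.e+00] w 0.035 q [-22.  15. 102.  29.  25.  50.]
9.45 [ 0.5791 -0.0529  0.2202] [-21.7  15.4 101.9  29.   24.8  49.9] [-0.09 -1.06 -1.15] 0.03476770222649976
roller in peg frame mm [-2.900e-01 -6.000e-02  8.377e+01]
```

View pics/ov_side_f.png

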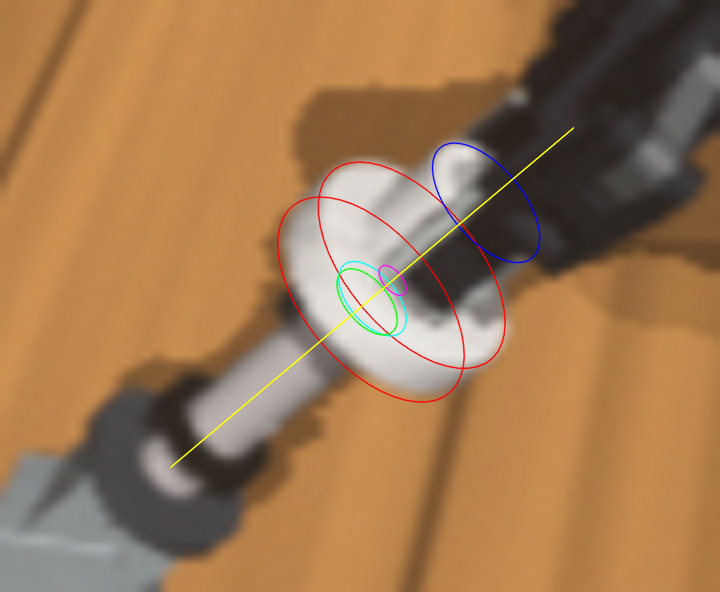

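View pics/ov_top_f.png

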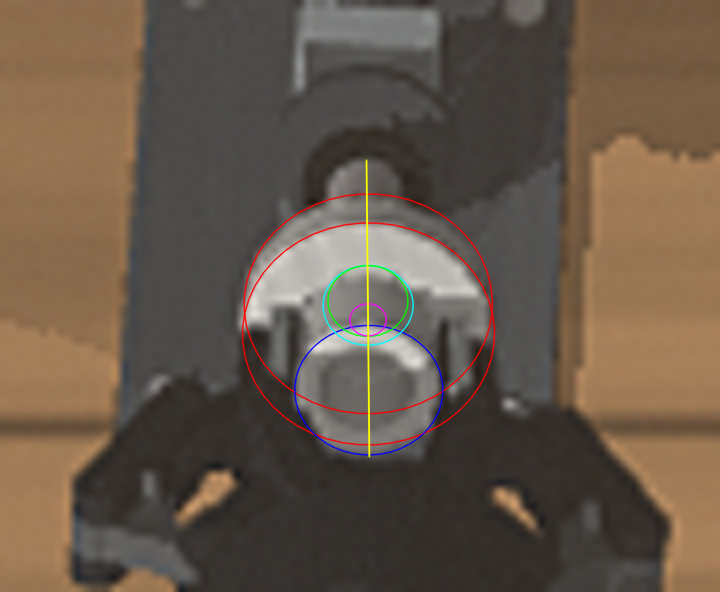

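carry_out:
  targets:
    - [[1,1,-0.05,-1.1,0,0,0],[1,2,-0.1,-2.2,0,0,0],[1,3,-0.2,-3.3,0,0,0],[1,4,-0.3,-4.5,0,0,0],[1,4,-0.3,-4.5,0,0,0],[1,4,-0.3,-4.5,0,0,0]]

```text
time_s: 9.95
position: [0.5831, -0.0532, 0.2155]
tool_rot: [[-0.741, 0.667, -0.07], [0.051, -0.047, -0.998], [-0.669, -0.743, 0.001]]
ft_force: [0.8, -0.5, -0.1]
grip_width: 0.035
```

```bash
python3 st.py
```

```text
t 9.95 pegframe [-0.42 -0.08 77.6 ] F peg [ 0.5  -0.47 -0.64] T [ 0.038  0.52  -0.005] tilt [1.e-04 7.e-04 1.e+00] w 0.035 q [-22.  16. 102.  29.  24.  50.]
```

carry_out:
  targets:
    - [[1,1,-0.05,-1.1,0,0,0],[1,2,-0.1,-2.2,0,0,0],[1,3,-0.2,-3.3,0,0,0],[1,4,-0.3,-4.5,0,0,0],[1,4,-0.3,-4.5,0,0,0],[1,4,-0.3,-4.5,0,0,0]]

```text
time_s: 10.45
position: [0.5873, -0.0536, 0.2112]
tool_rot: [[-0.741, 0.668, -0.07], [0.051, -0.048, -0.998], [-0.669, -0.743, 0.001]]
ft_force: [-0.1, 1.0, -0.2]
grip_width: 0.0346
```

```bash
python3 st.py
```

```text
t 10.45 pegframe [-0.15 -0.17 71.63] F peg [-0.25  1.02 -0.01] T [-0.064  0.344  0.025] tilt [-5.e-04  9.e-04  1.e+00] w 0.0346 q [-21.  17. 102.  30.  24.  49.]
```

carry_out:
  targets:
    - [[1,1,-0.05,-1.1,0,0,0],[1,2,-0.1,-2.2,0,0,0],[1,3,-0.2,-3.3,0,0,0],[1,4,-0.3,-4.5,0,0,0],[1,4,-0.3,-4.5,0,0,0]]

```text
time_s: 10.87
position: [0.5914, -0.0539, 0.2067]
tool_rot: [[-0.741, 0.668, -0.07], [0.051, -0.048, -0.998], [-0.67, -0.743, 0.001]]
ft_force: [1.3, -0.3, 0.5]
grip_width: 0.0352
```

```bash
python3 st.py
```

```text
t 10.87 pegframe [-6.000e-02 -2.500e-01  6.545e+01] F peg [ 1.38 -0.24 -0.5 ] T [-0.143 -0.064 -0.005] tilt [-7.0e-04  1.1e-03  1.0e+00] w 0.0352 q [-21.  18. 101.  30.  23.  49.]
```

carry_out:
  targets:
    - [[1,1,0,-1.1,0,0,0],[1,2,0,-2.2,0,0,0],[1,3,-0.1,-3.3,0,0,0],[1,4,-0.1,-4.5,0,0,0],[1,4,-0.1,-4.5,0,0,0]]

```text
time_s: 11.28
position: [0.5953, -0.054, 0.2018]
tool_rot: [[-0.741, 0.667, -0.07], [0.051, -0.048, -0.998], [-0.669, -0.743, 0.001]]
ft_force: [3.1, -1.1, -0.3]
grip_width: 0.0346
```

```bash
python3 st.py
```

```text
t 11.28 pegframe [-4.900e-01 -1.000e-02  5.924e+01] F peg [ 2.18 -0.89 -2.34] T [-0.153 -0.185  0.006] tilt [1.e-04 8.e-04 1.e+00] w 0.0346 q [-21.  18. 101.  31.  23.  48.]
```

carry_out:
  targets:
    - [[1,1.4,0,-0.8,0,0,0],[1,2.4,-0.1,-1.9,0,0,0],[1,3.4,-0.2,-3,0,0,0],[1,4.4,-0.3,-4.1,0,0,0],[1,4.4,-0.3,-4.1,0,0,0],[1,4.4,-0.3,-4.1,0,0,0]]

```text
time_s: 11.78
position: [0.5995, -0.0542, 0.1978]
tool_rot: [[-0.742, 0.667, -0.07], [0.051, -0.047, -0.998], [-0.669, -0.743, 0.001]]
ft_force: [2.3, -1.4, -0.5]
grip_width: 0.035
```

```bash
python3 st.py
```

```text
t 11.78 pegframe [-6.000e-02  4.000e-02  5.344e+01] F peg [ 1.38 -1.27 -1.98] T [-0.199 -0.127 -0.028] tilt [3.e-04 7.e-04 1.e+00] w 0.035 q [-21.  19. 101.  31.  22.  48.]
```

carry_out:
  targets:
    - [[1,1,-0.05,-1.1,0,0,0],[1,2,-0.1,-2.2,0,0,0],[1,3,-0.2,-3.3,0,0,0],[1,4,-0.3,-4.5,0,0,0],[1,5,-0.3,-5.6,0,0,0],[1,6,-0.4,-6.7,0,0,0],[1,6,-0.4,-6.7,0,0,0]]

```text
time_s: 12.37
position: [0.6056, -0.0546, 0.191]
tool_rot: [[-0.742, 0.667, -0.07], [0.051, -0.047, -0.998], [-0.669, -0.743, 0.001]]
ft_force: [3.2, -0.8, -0.6]
grip_width: 0.0348
```

```bash
python3 st.py
```

```text
t 12.37 pegframe [-0.06  0.11 44.31] F peg [ 2.02 -0.62 -2.58] T [-0.075 -0.097  0.003] tilt [3.e-04 6.e-04 1.e+00] w 0.0348 q [-21.  20. 100.  32.  21.  48.]
```

carry_out:
  targets:
    - [[1,1,-0.05,-1.1,0,0,0],[1,2,-0.1,-2.2,0,0,0],[1,3,-0.2,-3.3,0,0,0],[1,4,-0.3,-4.5,0,0,0],[1,5,-0.4,-5.6,0,0,0],[1,6,-0.45,-6.7,0,0,0],[1,6,-0.45,-6.7,0,0,0]]

```text
time_s: 12.95
position: [0.6116, -0.055, 0.1843]
tool_rot: [[-0.742, 0.667, -0.07], [0.051, -0.047, -0.998], [-0.669, -0.743, 0.001]]
ft_force: [2.5, -1.5, 0.1]
grip_width: 0.0347
```

```bash
python3 st.py;python3 shot.py g; python3 -c "
import ovd
ovd.go('g',[.6025,-.0545,.196],-4,dx=-.001)"
```

```text
t 12.95 pegframe [-0.11  0.06 35.28] F peg [ 1.99 -1.36 -1.71] T [-0.143 -0.083  0.022] tilt [4.e-04 7.e-04 1.e+00] w 0.0347 q [-20.  21. 100.  32.  21.  47.]
13.05 [ 0.6115 -0.055   0.1844] [-20.4  21.4 100.1  32.2  20.7  47.1] [ 3.12 -0.26 -0.02] 0.035040402225194146
roller in peg frame mm [-0.09  0.08 35.43]
```

View pics/ov_side_g.png

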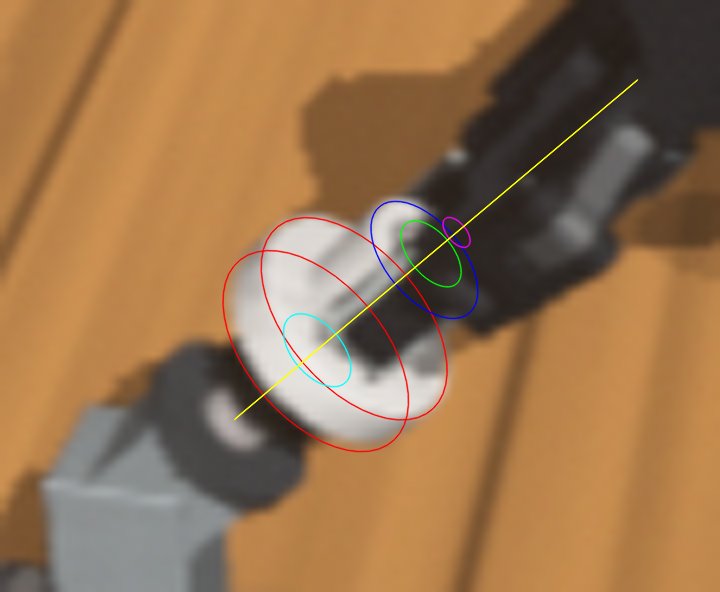

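carry_out:
  targets:
    - [[1,0.7,-0.05,-0.7,0,0,0],[1,1.3,-0.1,-1.5,0,0,0],[1,2,-0.15,-2.2,0,0,0],[1,2.7,-0.2,-3,0,0,0],[1,2.7,-0.2,-3,0,0,0],[1,2.7,-0.2,-3,0,0,0]]

```text
time_s: 13.55
position: [0.6142, -0.0552, 0.1814]
tool_rot: [[-0.742, 0.667, -0.07], [0.051, -0.047, -0.998], [-0.669, -0.743, 0.001]]
ft_force: [3.3, -0.3, -0.8]
grip_width: 0.0348
```

```bash
python3 st.py
```

```text
t 13.55 pegframe [-0.06  0.07 31.41] F peg [ 1.97 -0.07 -2.83] T [-0.099 -0.056 -0.005] tilt [2.e-04 7.e-04 1.e+00] w 0.0348 q [-20.  22. 100.  33.  20.  47.]
```

carry_out:
  targets:
    - [[1,0.7,-0.05,-0.7,0,0,0],[1,1.3,-0.1,-1.5,0,0,0],[1,1.3,-0.1,-1.5,0,0,0],[1,1.3,-0.1,-1.5,0,0,0]]

```text
time_s: 13.88
position: [0.6155, -0.0554, 0.18]
tool_rot: [[-0.741, 0.667, -0.07], [0.051, -0.047, -0.998], [-0.669, -0.743, 0.001]]
ft_force: [3.7, -1.8, 0.2]
grip_width: 0.0351
```

```bash
python3 st.py
```

```text
t 13.88 pegframe [-4.000e-02  2.000e-02  2.949e+01] F peg [ 2.97 -1.5  -2.38] T [-0.13   0.016  0.015] tilt [1.e-04 8.e-04 1.e+00] w 0.0351 q [-20.  22. 100.  33.  20.  47.]
```

carry_out:
  targets:
    - [[1,0.7,-0.05,-0.7,0,0,0],[1,1.3,-0.1,-1.5,0,0,0],[1,1.3,-0.1,-1.5,0,0,0],[1,1.3,-0.1,-1.5,0,0,0]]

```text
time_s: 14.22
position: [0.6168, -0.0554, 0.1785]
tool_rot: [[-0.742, 0.667, -0.07], [0.051, -0.047, -0.998], [-0.669, -0.743, 0.001]]
ft_force: [2.3, -1.0, 0.4]
grip_width: 0.0348
```

```bash
python3 st.py
```

```text
t 14.22 pegframe [-0.11  0.05 27.48] F peg [ 2.03 -0.85 -1.31] T [-0.083  0.01  -0.025] tilt [2.e-04 7.e-04 1.e+00] w 0.0348 q [-20.  22. 100.  33.  20.  47.]
```

carry_out:
  targets:
    - [[1,0.5,0,-0.6,0,0,0],[1,1,-0.05,-1.1,0,0,0],[1,1,-0.05,-1.1,0,0,0]]

```text
time_s: 14.47
position: [0.6178, -0.0555, 0.1774]
tool_rot: [[-0.741, 0.667, -0.07], [0.051, -0.047, -0.998], [-0.669, -0.743, 0.001]]
ft_force: [2.8, -0.7, 0.5]
grip_width: 0.0347
```

```bash
python3 st.py
```

```text
t 14.47 pegframe [1.000e-02 4.000e-02 2.603e+01] F peg [ 2.42 -0.54 -1.52] T [-0.134 -0.073  0.022] tilt [-1.e-04  8.e-04  1.e+00] w 0.0347 q [-20.  22. 100.  33.  20.  46.]
```

carry_out:
  targets:
    - [[1,0.5,0,-0.6,0,0,0],[1,1,-0.1,-1.1,0,0,0],[1,1,-0.1,-1.1,0,0,0]]

```text
time_s: 14.72
position: [0.6188, -0.0556, 0.1763]
tool_rot: [[-0.741, 0.667, -0.07], [0.051, -0.047, -0.998], [-0.669, -0.743, 0.001]]
ft_force: [2.4, -1.4, 1.8]
grip_width: 0.0352
```

```bash
python3 st.py
```

```text
t 14.72 pegframe [-2.000e-02  2.000e-02  2.451e+01] F peg [ 3.1  -1.21 -0.33] T [-0.096 -0.024 -0.016] tilt [0.e+00 7.e-04 1.e+00] w 0.0352 q [-20.  23. 100.  33.  20.  46.]
```

carry_out:
  targets:
    - [[1,0.5,0,-0.6,0,0,0],[1,1,-0.1,-1.1,0,0,0],[1,1,-0.1,-1.1,0,0,0]]

```text
time_s: 14.97
position: [0.6198, -0.0557, 0.1752]
tool_rot: [[-0.741, 0.667, -0.07], [0.051, -0.047, -0.998], [-0.669, -0.743, 0.001]]
ft_force: [2.3, -0.2, 1.3]
grip_width: 0.0344
```

```bash
python3 st.py
```

```text
t 14.97 pegframe [-3.000e-02  1.000e-02  2.303e+01] F peg [ 2.57 -0.08 -0.56] T [-0.14  -0.039  0.009] tilt [1.e-04 7.e-04 1.e+00] w 0.0344 q [-20.  23. 100.  33.  20.  46.]
```

carry_out:
  targets:
    - [[1,0.3,0,-0.4,0,0,0],[1,0.7,-0.05,-0.75,0,0,0],[1,0.7,-0.05,-0.75,0,0,0]]

```text
time_s: 15.22
position: [0.6205, -0.0557, 0.1745]
tool_rot: [[-0.741, 0.667, -0.07], [0.051, -0.047, -0.998], [-0.669, -0.743, 0.001]]
ft_force: [2.1, -1.0, 0.9]
grip_width: 0.0345
```

```bash
python3 st.py
```

```text
t 15.22 pegframe [ 1.000e-02 -1.000e-02  2.201e+01] F peg [ 2.21 -0.85 -0.74] T [-0.082 -0.007  0.041] tilt [0.e+00 8.e-04 1.e+00] w 0.0345 q [-20.  23.  99.  33.  20.  46.]
```

carry_out:
  targets:
    - [[1,0.3,0,-0.4,0,0,0],[1,0.7,-0.05,-0.75,0,0,0],[1,0.7,-0.05,-0.75,0,0,0]]

```text
time_s: 15.47
position: [0.6212, -0.0558, 0.1737]
tool_rot: [[-0.741, 0.667, -0.07], [0.051, -0.047, -0.998], [-0.669, -0.743, 0.001]]
ft_force: [1.9, -0.9, 2.1]
grip_width: 0.0351
```

```bash
python3 st.py
```

```text
t 15.47 pegframe [ 0.04  0.   21.  ] F peg [ 2.86 -0.73  0.31] T [-0.095 -0.101 -0.07 ] tilt [-0.e+00  7.e-04  1.e+00] w 0.0351 q [-20.  23.  99.  33.  20.  46.]
```

carry_out:
  targets:
    - [[1,0.3,0,-0.4,0,0,0],[1,0.7,-0.05,-0.75,0,0,0],[1,0.7,-0.05,-0.75,0,0,0]]

```text
time_s: 15.72
position: [0.6219, -0.0558, 0.173]
tool_rot: [[-0.741, 0.667, -0.07], [0.051, -0.047, -0.998], [-0.669, -0.743, 0.001]]
ft_force: [1.9, -1.1, 0.7]
grip_width: 0.0346
```

```bash
python3 st.py; python3 shot.py i; python3 -c "
from h import *
i=pickle.load(open('side_i.pkl','rb'))['img'];crop(i,230,190,100,75,8,'pics/si.png')
i=pickle.load(open('top_i.pkl','rb'))['img'];crop(i,290,180,100,75,8,'pics/ti.png')"
```

```text
t 15.72 pegframe [ 4.000e-02 -1.000e-02  1.996e+01] F peg [ 1.92 -0.92 -0.75] T [-0.114 -0.052 -0.001] tilt [1.e-04 7.e-04 1.e+00] w 0.0346 q [-20.  23.  99.  33.  20.  46.]
15.8167 [ 0.6219 -0.0558  0.173 ] [-20.1  23.2  99.4  33.4  19.6  46. ] [ 3.05 -0.93  0.35] 0.03480780905047885
```

View pics/si.png

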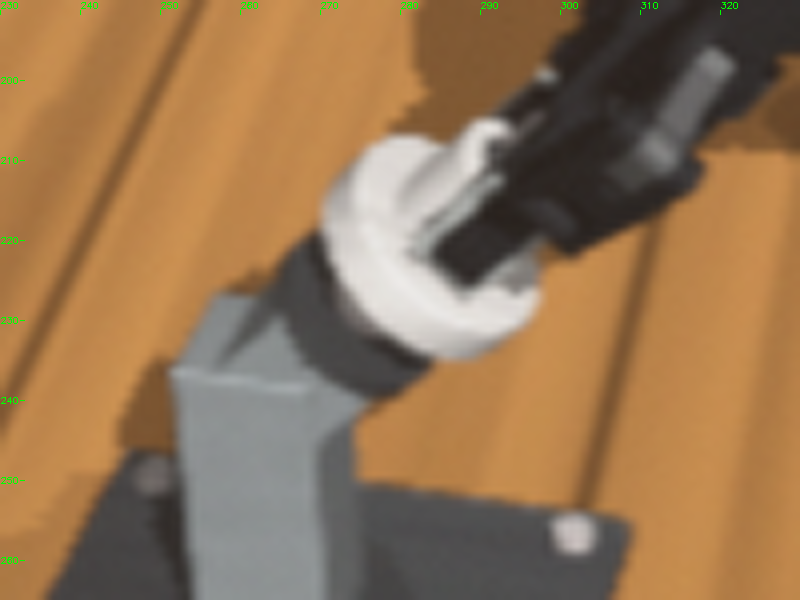

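View pics/ti.png

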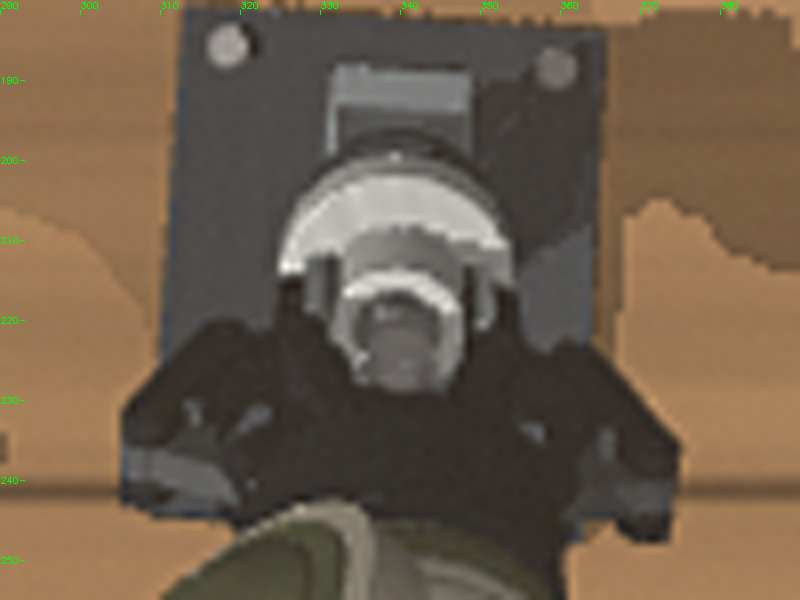

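carry_out:
  targets:
    - [[1,0.3,0,-0.4,0,0,0],[1,0.7,-0.05,-0.75,0,0,0],[1,0.7,-0.05,-0.75,0,0,0]]

```text
time_s: 16.07
position: [0.6226, -0.0559, 0.1722]
tool_rot: [[-0.741, 0.667, -0.07], [0.051, -0.047, -0.998], [-0.669, -0.743, 0.001]]
ft_force: [2.5, -0.2, 0.6]
grip_width: 0.0347
```

```bash
python3 st.py
```

```text
t 16.07 pegframe [ 0.08 -0.   18.96] F peg [ 2.22 -0.07 -1.23] T [-0.091 -0.014  0.03 ] tilt [-0.e+00  7.e-04  1.e+00] w 0.0347 q [-20.  23.  99.  33.  20.  46.]
```

carry_out:
  targets:
    - [[1,0.3,0,-0.4,0,0,0],[1,0.7,-0.05,-0.75,0,0,0],[1,0.7,-0.05,-0.75,0,0,0]]

```text
time_s: 16.32
position: [0.6229, -0.0558, 0.1707]
tool_rot: [[-0.743, 0.666, -0.069], [0.051, -0.047, -0.998], [-0.668, -0.744, 0.001]]
ft_force: [4.0, -1.4, -5.1]
grip_width: 0.0345
```

```bash
python3 st.py
```

```text
t 16.32 pegframe [-0.85  0.14 17.61] F peg [-0.41 -1.14 -6.54] T [-0.208  0.385 -0.01 ] tilt [1.9e-03 2.0e-04 1.0e+00] w 0.0345 q [-20.  24.  99.  34.  19.  46.]
```

carry_out:
  targets:
    - [[1,0.3,0,-0.4,0,0,0],[1,0.7,-0.05,-0.75,0,0,0],[1,0.7,-0.05,-0.75,0,0,0]]

```text
time_s: 16.57
position: [0.6233, -0.0558, 0.1703]
tool_rot: [[-0.742, 0.666, -0.069], [0.051, -0.047, -0.998], [-0.668, -0.744, 0.001]]
ft_force: [-5.8, -1.5, 1.4]
grip_width: 0.035
```

```bash
python3 st.py
```

```text
t 16.57 pegframe [-0.74  0.15 17.08] F peg [-3.29 -1.89  4.8 ] T [-0.289  0.811 -0.026] tilt [1.5e-03 3.0e-04 1.0e+00] w 0.035 q [-20.  24.  99.  34.  19.  46.]
```

carry_out:
  targets:
    - [[1,0,0,0,0,0,0],[1,0,0,0,0,0,0]]

```text
time_s: 16.73
position: [0.6232, -0.0558, 0.1704]
tool_rot: [[-0.742, 0.666, -0.069], [0.051, -0.047, -0.998], [-0.668, -0.744, 0.001]]
ft_force: [-6.2, -1.0, 0.8]
grip_width: 0.0343
```

```bash
python3 st.py; python3 shot.py j; python3 st.py; python3 -c "
from h import *
i=pickle.load(open('side_j.pkl','rb'))['img'];crop(i,250,190,66,55,12,'pics/sj.png')
i=pickle.load(open('top_j.pkl','rb'))['img'];crop(i,315,190,50,45,14,'pics/tj.png')"
```

```text
t 16.73 pegframe [-0.75  0.17 17.18] F peg [-4.04 -1.46  4.68] T [-0.306  0.844 -0.039] tilt [1.4e-03 3.0e-04 1.0e+00] w 0.0343 q [-20.  24.  99.  34.  19.  46.]
16.8333 [ 0.6232 -0.0558  0.1704] [-20.   23.6  99.3  33.6  19.4  45.8] [-5.61 -1.85  2.35] 0.03507504209830402
t 16.83 pegframe [-0.72  0.13 17.2 ] F peg [-2.49 -2.24  5.4 ] T [-0.285  0.83  -0.022] tilt [1.4e-03 4.0e-04 1.0e+00] w 0.0351 q [-20.  24.  99.  34.  19.  46.]
```

View pics/sj.png

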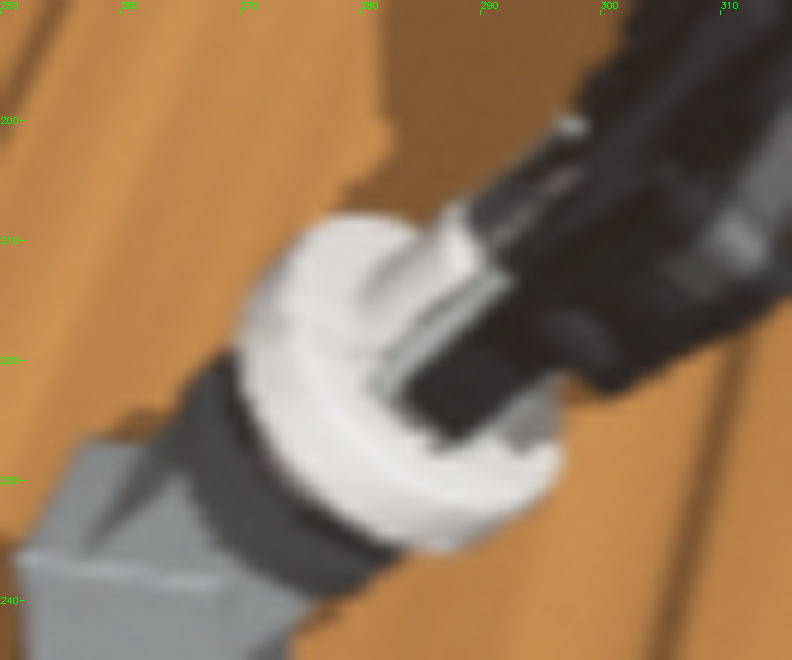

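View pics/tj.png

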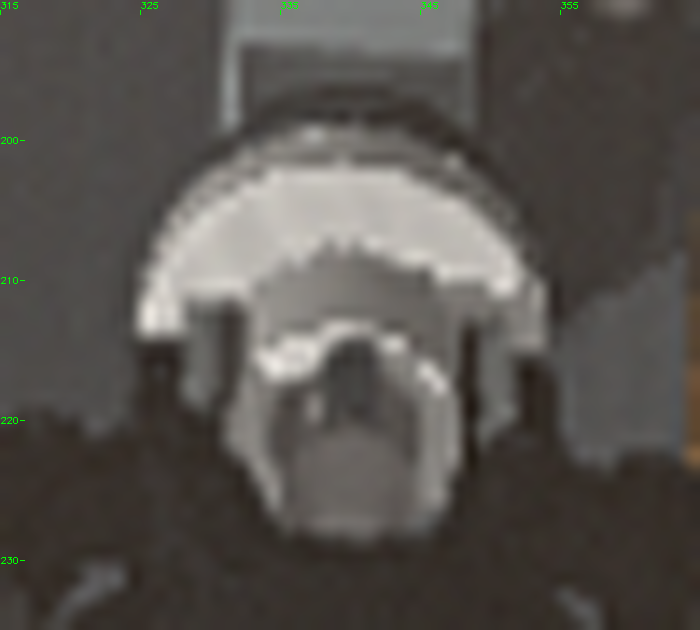

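carry_out:
  targets:
    - [[1,0.2,0,-0.2,0,0,0],[1,0.35,0,-0.4,0,0,0],[1,0.35,0,-0.4,0,0,0],[1,0.35,0,-0.4,0,0,0]]

```text
time_s: 17.17
position: [0.6235, -0.0558, 0.1701]
tool_rot: [[-0.742, 0.666, -0.069], [0.051, -0.047, -0.998], [-0.668, -0.744, 0.001]]
ft_force: [-6.1, -1.2, 3.3]
grip_width: 0.0345
```

```bash
python3 st.py; python3 shot.py k; python3 st.py; python3 -c "
from h import *
i=pickle.load(open('side_k.pkl','rb'))['img'];crop(i,250,190,66,55,12,'pics/sk.png')
i=pickle.load(open('top_k.pkl','rb'))['img'];crop(i,315,190,50,45,14,'pics/tk.png')"
```

```text
t 17.17 pegframe [-0.7   0.16 16.77] F peg [-2.26 -1.6   6.46] T [-0.341  0.843  0.009] tilt [1.3e-03 4.0e-04 1.0e+00] w 0.0345 q [-20.  24.  99.  34.  19.  46.]
17.2667 [ 0.6235 -0.0558  0.1701] [-20.   23.6  99.3  33.6  19.4  45.8] [-6.37 -1.09  1.75] 0.0346416154041883
t 17.27 pegframe [-0.74  0.14 16.75] F peg [-3.5  -1.53  5.5 ] T [-0.418  0.845  0.016] tilt [1.4e-03 4.0e-04 1.0e+00] w 0.0346 q [-20.  24.  99.  34.  19.  46.]
```

View pics/tk.png

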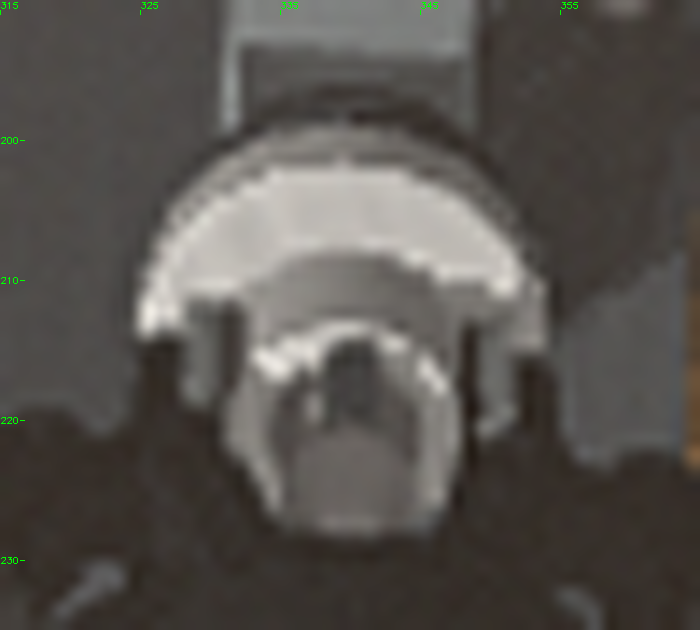

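carry_out:
  targets:
    - [[1,-0.35,0,0.4,0,0,0],[1,-0.7,0.05,0.75,0,0,0],[1,-0.7,0.05,0.75,0,0,0],[1,-0.7,0.05,0.75,0,0,0]]

```text
time_s: 17.6
position: [0.6232, -0.0558, 0.1706]
tool_rot: [[-0.742, 0.666, -0.069], [0.051, -0.047, -0.998], [-0.668, -0.744, 0.001]]
ft_force: [-4.8, -0.8, -1.4]
grip_width: 0.0348
```

```bash
python3 st.py; python3 shot.py l;python3 st.py
```

```text
t 17.6 pegframe [-0.65  0.18 17.4 ] F peg [-4.46 -1.1   2.11] T [-0.279  0.975 -0.038] tilt [1.4e-03 3.0e-04 1.0e+00] w 0.0348 q [-20.  24.  99.  34.  19.  46.]
17.7 [ 0.6232 -0.0558  0.1707] [-20.   23.5  99.3  33.6  19.4  45.9] [-4.34 -0.89 -1.66] 0.03495286392742827
t 17.7 pegframe [-0.58  0.15 17.39] F peg [-4.28 -1.19  1.62] T [-0.277  1.09  -0.025] tilt [1.3e-03 3.0e-04 1.0e+00] w 0.035 q [-20.  24.  99.  34.  19.  46.]
```

carry_out:
  targets:
    - [[1,-0.35,0,0.4,0,0,0],[1,-0.7,0.05,0.75,0,0,0],[1,-0.7,0.05,0.75,0,0,0],[1,-0.7,0.05,0.75,0,0,0]]

```text
time_s: 18.03
position: [0.6229, -0.0558, 0.171]
tool_rot: [[-0.742, 0.666, -0.069], [0.051, -0.047, -0.998], [-0.668, -0.744, 0.001]]
ft_force: [4.8, -0.5, -10.9]
grip_width: 0.0351
```

```bash
python3 st.py
```

```text
t 18.03 pegframe [-0.61  0.17 17.82] F peg [ -3.72  -0.2  -11.29] T [-0.125  0.982 -0.037] tilt [1.6e-03 2.0e-04 1.0e+00] w 0.0351 q [-20.  23.  99.  34.  19.  46.]
```

carry_out:
  targets:
    - [[1,0.05,0,-0.7,0,0,0],[1,0.05,0,-0.7,0,0,0],[1,0.05,0,-0.7,0,0,0]]
  squeeze: 20

```text
time_s: 18.28
position: [0.623, -0.0558, 0.1709]
tool_rot: [[-0.742, 0.667, -0.069], [0.051, -0.047, -0.998], [-0.669, -0.743, 0.001]]
ft_force: [3.7, -0.5, -9.2]
grip_width: 0.035
```

```bash
python3 st.py
```

```text
t 18.28 pegframe [-0.57  0.13 17.75] F peg [-3.39 -0.23 -9.38] T [-0.043  0.967 -0.022] tilt [5.e-04 5.e-04 1.e+00] w 0.035 q [-20.  23.  99.  34.  19.  46.]
```

carry_out:
  targets:
    - [[1,0.5,0,-0.6,0,0,0],[1,0.5,0,-0.6,0,0,0],[1,0.5,0,-0.6,0,0,0]]

```text
time_s: 18.53
position: [0.6233, -0.0558, 0.1709]
tool_rot: [[-0.741, 0.668, -0.07], [0.051, -0.047, -0.998], [-0.669, -0.743, 0.001]]
ft_force: [-2.6, 1.1, -2.8]
grip_width: 0.0349
```

```bash
python3 st.py
```

```text
t 18.53 pegframe [-0.33  0.15 17.47] F peg [-3.88  0.89 -0.3 ] T [-0.035  1.133 -0.014] tilt [-3.e-04  7.e-04  1.e+00] w 0.0349 q [-20.  24.  99.  34.  19.  46.]
```

Axial force is near zero, so I'm releasing.

carry_out:
  targets:
    - [[0.5,0,0,0,0,0,0],[0.4,0,0,0,0,0,0],[0.3,0,0,0,0,0,0],[0.2,0,0,0,0,0,0],[0.1,0,0,0,0,0,0],[0,0,0,0,0,0,0],[0,0,0,0,0,0,0],[0,0,0,0,0,0,0],[0,0,0,0,0,0,0]]

```text
time_s: 19.28
position: [0.6235, -0.0559, 0.1706]
tool_rot: [[-0.741, 0.668, -0.07], [0.051, -0.048, -0.998], [-0.669, -0.743, 0.001]]
ft_force: [-0.5, -0.5, 0.3]
grip_width: 0.0852
```

```bash
python3 st.py; python3 shot.py m; python3 -c "
from h import *
i=pickle.load(open('side_m.pkl','rb'))['img'];crop(i,240,180,80,62,10,'pics/sm.png')
i=pickle.load(open('top_m.pkl','rb'))['img'];crop(i,300,185,80,60,10,'pics/tm.png')"
```

```text
t 19.28 pegframe [-0.32  0.02 17.17] F peg [-0.09 -0.58  0.55] T [-0.078  0.299  0.022] tilt [-2.e-04  8.e-04  1.e+00] w 0.0852 q [-20.  24.  99.  34.  19.  46.]
19.3833 [ 0.6235 -0.0559  0.1706] [-20.   23.6  99.3  33.7  19.3  45.7] [-0.43 -0.4   0.46] 0.08514105812197438
```

View pics/sm.png

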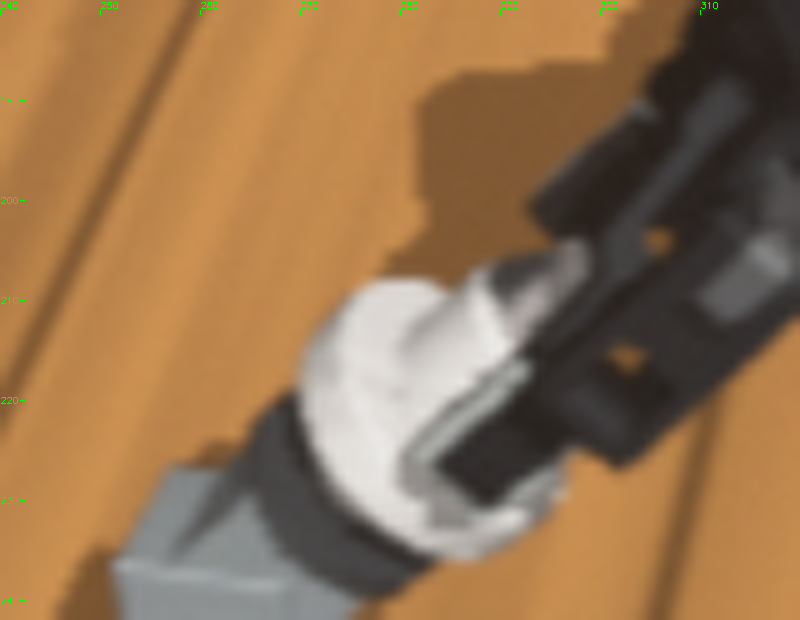

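View pics/tm.png

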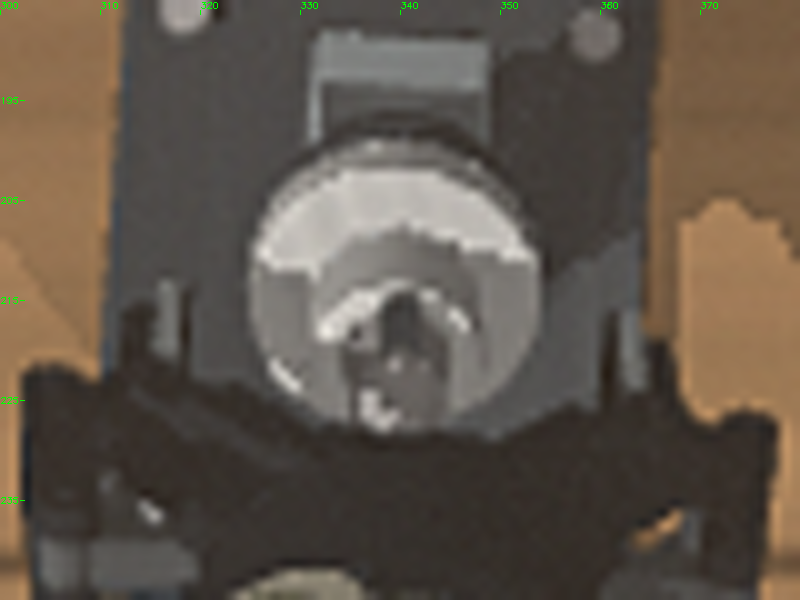

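The fingers are open. In the side view the dark catch stands proud above the hub, around (291,208). Next I'll retreat along the peg axis.

carry_out:
  targets:
    - [[0,-3.3,0.2,3.7,0,0,0],[0,-10,0.7,11,0,0,0],[0,-20,1.4,22.3,0,0,0],[0,-33,2.3,37,0,0,0],[0,-47,3.3,52,0,0,0],[0,-60,4.2,67,0,0,0],[0,-73,5.1,82,0,0,0],[0,-87,6.1,97,0,0,0],[0,-98,6.9,109,0,0,0],[0,-100,7,111.5,0,0,0],[0,-100,7,111.5,0,0,0],[0,-100,7,111.5,0,0,0]]

```text
time_s: 20.38
position: [0.5235, -0.049, 0.282]
tool_rot: [[-0.741, 0.668, -0.07], [0.051, -0.048, -0.998], [-0.669, -0.743, 0.001]]
ft_force: [1.3, -0.5, -0.4]
grip_width: 0.0853
```

```bash
python3 shot.py n; python3 -c "
from h import *
i=pickle.load(open('side_n.pkl','rb'))['img'];crop(i,240,180,80,62,10,'pics/sn.png')
i=pickle.load(open('top_n.pkl','rb'))['img'];crop(i,300,185,80,60,10,'pics/tn.png')"
```

```text
20.4833 [ 0.5237 -0.0489  0.2813] [-24.5   5.2 103.2  24.7  34.   53.6] [-0.12  0.01 -0.34] 0.08504825814615236
```

View pics/sn.png

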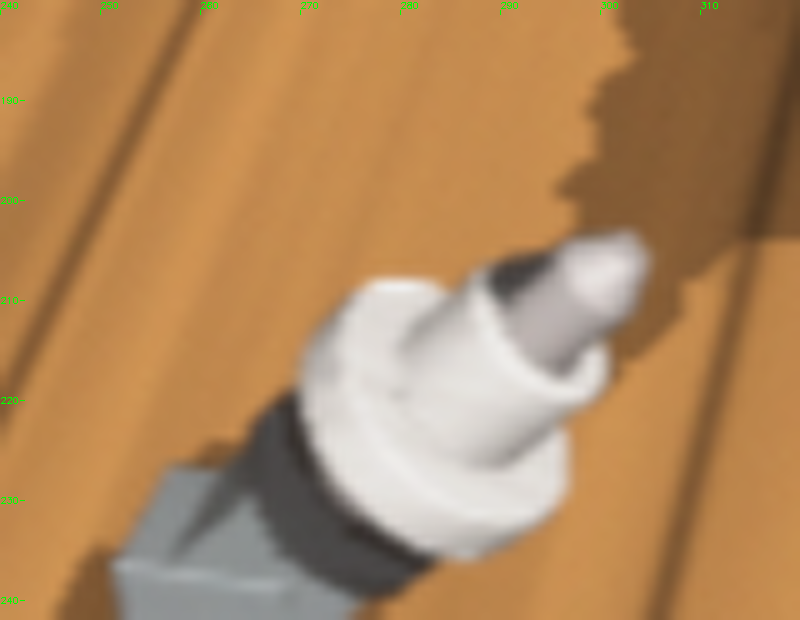

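View pics/tn.png

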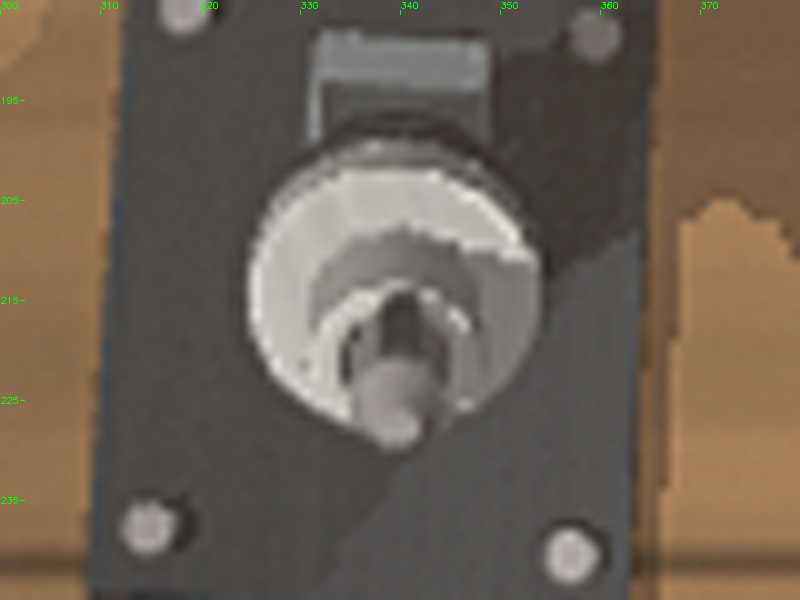

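View pics/side_n.png

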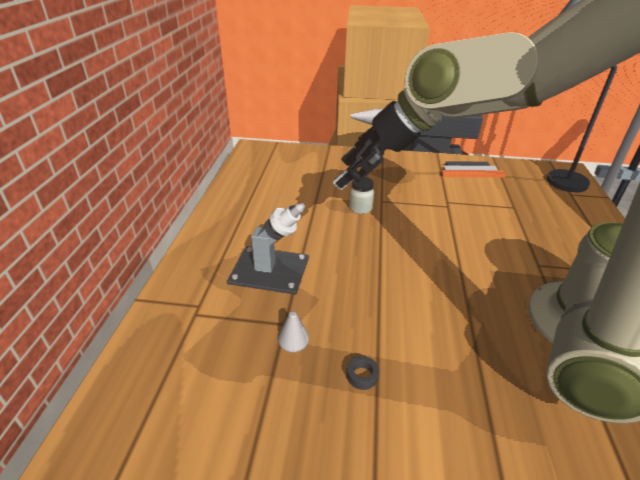

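The roller is seated flange down. The dark catch is out above the hub rim, at side (291,208) and top (340,216). The gripper is clear and the bystanders haven't moved, so I'm handing in the job.

```bash
python3 -c "
from rig import env
print(env.close_job())"
```

```text
the job is handed in; nothing more can be done
None
```

The roller is on the slanted peg, flange first, with the spring catch snapped out above the hub. I then let go and backed the gripper off along the peg. I handed the job in at about 20.5 s on the robot's clock; it gave no verdict.

**Pushing on:** I gripped the hub at 60 N. The last 20 mm or so went in steps of 1 to 2 mm, then about 0.5 mm at the end. The stop was felt with the roller about 17 mm up the peg. The highest axial reading while pushing was about 6.5 N.

**Catch check:** A gentle upward pull before release met about 11 N over 0.4 mm, so the catch was holding. Pictures after release and after backing off show it standing out above the hub rim. The roller did not move, the cone, collar and jar are where they were, and the force reads near zero.

**Disagreements:**
- The two cameras and the robot's own position disagreed by about 1 to 2 mm. I corrected that from close-up pictures and by force.
- The stand's base plate is not centred on its stated origin. The peg tip was about 47 mm nearer the robot than the plate centre implied, so I used the tip itself.
- When the catch snapped, one axial reading was about −6.5 N, towards the foot, and the hand jumped about 1 mm sideways. I took this to be the catch letting go of the bore. The sideways force stayed under about 4.5 N.

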